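Lock the tube rack's retaining bar

TASK

Secure the tube rack in its carrier for transport: pick up the loose retaining bar, push its forked end fully onto the carrier's headed post while the bar still slants well out of line towards the robot, then swing it about that post into line across the front of the rack, in under the keeper's roof, until the sprung catch has snapped shut in front of the bar's free end. Work by feel and press gently: the bar must never bear on the carrier with more than about 30 N, and the tape roll, vials and amber bottle stay where they are.

Things in the scene. Friction and masses are not known exactly. Their poses are not given: they have to be found in the camera images.
- carrier: fixed grey carrier: base plate 6 mm thick, x -110 to +95 mm, y -230 to +32 mm, with the blue tube rack walled in on it. Origin on the post's axis at table height. The home line is its y axis: at home the bar lies on the plate from the post towards -y. Its open -x side faces roughly to the robot; the rack (62 mm high, tubes in its rear row to 93 mm) stands at +x, 29 mm behind the home line
- post (a point): the fixed upright post at the left end of the carrier: polished steel shank 12 mm diameter, head 20 mm diameter whose underside is 31 mm above the table; the point is on its axis 16 mm above the table (10 mm above the plate), axes as the carrier
- stop_nominal (a point): nominal place of the keeper's hard stop face, 12 mm behind the home line, 16 mm above the table, axes as the carrier. The real keeper is clamped up to 8 mm from it either way along x (roof, stop and catch together); the setting is not reported and must be felt. Roof: 18 mm either way in y, 34 mm forward of the stop, underside 31 mm, top 36 mm above the table, open to -x
- catch (a joint): sprung wedge catch beyond the keeper's far end, m: 0 = sprung out (rest), up to 0.008 pressed away along the carrier's -y. Its ramp begins some 45 mm in front (-x) of the stop. The bar's free end presses it back about 6 mm (spring 2 to 4 N; push needed on the bar 5 to 20 N); it snaps back in front of the bar when the bar is within about 2 mm of the hard stop
- bar_centre (a point): centre (half-way up, 10 mm above its underside) of the loose aluminium retaining bar, about 208 mm long, 24 mm wide, 20 mm high, about 0.2 kg; starts lying flat on the trolley to the right. Its x axis points along the bar to the forked end, z up. Grasp it across its 24 mm width
- bar_seat (a point): point in the bar's fork where the post's axis lies when the fork is fully on: 88 mm from the bar's centre along its x axis, half-way up. The fork slot is 15 mm wide, with a flared mouth at 107 mm from the centre; the slot's bottom is at 82 mm
- bar_free_end (a point): middle of the bar's square free end, 100 mm from its centre along -x of the bar, half-way up (188 mm from the post when seated)
- tape: bystander: roll of paper tape lying flat, 40 mm across, 13 mm high, origin at its underside
- vial_tall: bystander: standing glass vial, 22 mm diameter, 47 mm high, origin at its underside
- vial_short: bystander: standing glass vial, 22 mm diameter, 41 mm high, origin at its underside
- amber_bottle: bystander: amber bottle with white cap, 45 mm diameter, 73 mm high, origin at its underside

How it is judged:
By the outcome, as a careful person would: the job done as asked, in the order asked, and still so for the second after the job is handed in, with the robot touching nothing.
It also fails if it takes over 67 s, if anything falls off the work surface, if the arm or the gripper's body presses on something with over 40 N, if the wrist force passes 120 N, or if a joint passes its speed limit or range.

ROBOT

A 6-joint arm with a two-finger parallel gripper is mounted at the origin on a cart in front of the work surface, level with it; the furniture and walls round the work are solid. World frame = base frame: x ahead of the robot, y to its left, z up, the work surface at z = 0. Lengths are in m, angles in rad, forces in N, time in s.
With the tool pointing down it reaches from about 0.225 to 0.725 m from the base axis. Payload 3.1 kg.
Tool frame: the origin (TCP) lies at the very end of the fingers, on their centre line; the grasp point (between the pads) lies 19 mm behind it (env.hold_point_z is the distance from the TCP to the grasp point, in m); y points along the fingers, z is the direction in which the jaws open and shut, and the axes are right-handed (so a half turn about y gives the same grasp; the last joint's range is limited). The gripper opens to 85 mm and grips with 20 to 120 N. Pads are 22 mm wide; open, the fingers measure 114 mm over their backs; the gripper's body (76 mm by 85 mm) begins 54 mm behind the grasp point. The pads swing forward as they close: fully open they stand 13 mm farther back than shut.
Start: joints at [0.994, 0.048, 0.099, 1.622, 0, 1.443], TCP at [0.228, 0.473, 0.231] pointing down, gripper open.
Joint ranges: [-2.91, 2.91], [-0.99, 1.94], [-1.21, 1.42], [-2.12, 2.29], [-1.49, 1.47], [-3.14, 3.14]. Speed limits (rad/s): [2.79, 2.79, 3.14, 3.14, 3.14, 3.14].

INTERFACE

Orientations are given as a unit quaternion [x, y, z, w].
In Python, from plant import env gives the robot as it stands. The module is installed in compiled form; this text tells all that it offers.
- The arm moves only by the tool send_rows, never from a script. Its argument "series" is a list of rows, each a list of 7 numbers: the opening, from 0 (shut) to 1 (fully open), then the shift along the tool's x, y, z in cm, then the turn, a rotation vector about the tool's x, y, z in rad. A call has 1 to 8 rows; each row shifts and turns the commanded pose from where the row before left it, along the tool's axes as they then stand; what a row does not reach is not made up. A row lasts 1/12 s, in which the tool goes at most 41.7 mm and 7.16 degrees, less where a joint would pass 70% of its speed; a pose out of reach is approached as far as the arm can. A call with a gripper value outside its range is refused whole. The fingers move at their own pace and stop on an object; "newtons" is the grip in N (left out, the last holds). Time passes only in rows, so rows that do not move let the fingers close. It gives the time, the measured TCP pose, the force and the opening at its end, in the units of the state.
- env.get_obs(): the state, without advancing time (a new reading comes with each control period).
- env.capture(name): name is "scene" or "side" or "wrist"; returns a dict with "frame" (384x512x3 uint8, blue, green, red), "fov_y" (degrees; the focal length in pixels is half the picture's height over the tangent of half this angle, whatever the lens; pixels are square), "cx", "cy" (the principal point, pixels), "R" (3x3) and "t" (3): a world point X has camera coordinates R X + t. Camera axes: x right, y down, z forward; pixel columns grow to the right and rows downward; lengths in m; the calibration is good to about 2 mm. A picture is of the moment at which its call begins. There is no depth.
- env.job_done(): hands the job in, once; it reports no verdict.
Trained networks look in the newest picture that a camera, given by its name, has taken for a name from the list of things; names that differ only in an ending like _2 or _b are one class to them, and where a whole thing is asked for, a point or a joint stands for the part that bears it (a point fixed in the world has none). Each returns a list of dicts, best first, with "score" (0 to 1); they miss things now and then, are a little off and sometimes report something else, mostly with a low value. They report only what shows in the picture. A call takes as long as a camera call.
- env.find_in(camera, target): "at" ([x, y, z] in m, in world coordinates, good to about 4 mm: the middle of the surface that is visible of it).
- env.regions_of(camera, target): "region" (384x512 bool, what is visible of it).
- env.landmark_of(camera, target): "at" ([x, y, z] in m, in world coordinates, good to about 4 mm: a listed point, or the origin of a listed thing).
The state is a dict: "t": time; "joints": joint angles; "joint_velocities": joint speeds; "tau": joint torques, N m; "position": TCP position; "ee_rot": TCP orientation; "force": force on the tool from outside, world axes, zero at the start; "moment": the same for the moment, N m; "opening": finger opening in m.
Only numpy, scipy, OpenCV 4.12 (cv2) and the standard library are available. Lean on these libraries where they do the work, as an engineer would, in place of code of your own. Each camera call takes 0.05 s, during which the arm holds its last target.

## Working session

There is one attempt and no reset: what is moved stays moved. The work goes in short steps, Python scripts to look and compute and a tool call to move; the robot and the scene stay as the last step left them, time stands still between calls to the robot, and variables do not carry over. Pictures are saved under pics/ and viewed, and the job is handed in when it is done.

Besides the shell and the picture viewer there is one more tool, called after ">>>" as name(argument=value, ...) on one line, values as JSON. send_rows: Moves the arm, as the interface text tells. Its arguments: {"type":"object","properties":{"series":{"type":"array","items":{"type":"array","items":{"type":"number"}}},"newtons":{"type":"number"}},"required":["series"]}

```bash
mkdir -p pics; ls; cat > h.py <<'E'
import numpy as np, cv2
from plant import env
from scipy.spatial.transform import Rotation as R
np.set_printoptions(precision=4,suppress=True)
def snap(cam,name):
    d=env.capture(cam); cv2.imwrite(f'pics/{name}.png',d['frame']); return d
def proj(d,X):
    c=np.array(d['R'])@np.array(X)+np.array(d['t']); f=192/np.tan(np.radians(d['fov_y'])/2)
    return np.array([d['cx']+f*c[0]/c[2], d['cy']+f*c[1]/c[2]])
def ray(d,u,v,z):
    f=192/np.tan(np.radians(d['fov_y'])/2); Rm=np.array(d['R']);t=np.array(d['t'])
    o=-Rm.T@t; w=Rm.T@np.array([(u-d['cx'])/f,(v-d['cy'])/f,1]); return o+w*(z-o[2])/w[2]
def st():
    o=env.get_obs(); print('t',o['t'],'p',np.array(o['position']),'q',np.array(o['ee_rot']),'F',np.array(o['force']),'M',np.array(o['moment']),'op',o['opening'],'j',np.array(o['joints'])); return o
E
python3 - <<'E'
from h import *
o=st(); print(env.hold_point_z); print(R.from_quat(o['ee_rot']).as_matrix())
for c in ['scene','side','wrist']:
    d=snap(c,c+'0'); print(c,d['fov_y'],-np.array(d['R']).T@np.array(d['t']))
    for n in ['carrier','post','stop_nominal','bar_centre','bar_seat','bar_free_end','tape','vial_tall','vial_short','amber_bottle']:
        for r in env.landmark_of(c,n)[:2]: print(c,n,np.array(r['at']),round(r['score'],2),proj(d,r['at']))
st()
E
```

```text
pics
t 0.0 p [0.2275 0.4725 0.2301] q [ 0.6902 -0.1576  0.1571 -0.6886] F [-0.0752 -0.3501 -0.7111] M [-0.0402  0.0103  0.0141] op 0.08537740134555201 j [ 0.9942  0.0488  0.0975  1.622  -0.      1.443 ]
0.0187
[[ 0.901  -0.0013  0.4339]
 [-0.4339 -0.002   0.901 ]
 [-0.0003 -1.     -0.0024]]
scene 47.42256606306261 [ 0.0581 -1.0332  0.7032]
scene carrier [0.5768 0.248  0.0013] 0.93 [221.0295 171.5142]
scene post [0.5766 0.2483 0.0143] 0.84 [220.7733 168.2005]
scene stop_nominal [0.5851 0.0814 0.0156] 0.74 [243.6755 187.7228]
scene bar_seat [ 0.5832 -0.1966  0.0118] 0.87 [287.5612 232.8433]
scene bar_free_end [ 0.4071 -0.2411  0.0098] 0.71 [236.1846 261.3959]
scene tape [0.3411 0.16   0.002 ] 0.6 [163.8503 198.4152]
scene vial_tall [ 0.689  -0.0995 -0.0027] 0.45 [301.0175 210.9432]
scene vial_short [ 0.7441 -0.1912  0.0022] 0.68 [334.3876 219.7202]
scene amber_bottle [ 0.7583 -0.0153  0.0011] 0.79 [305.2328 192.2535]
scene amber_bottle [ 0.5825 -0.1991  0.0117] 0.37 [287.8119 233.4101]
side 42.20636263999694 [ 0.0586 -1.0198  0.5942]
side carrier [0.5702 0.244  0.003 ] 0.92 [224.7191 1
[... 391 characters left out ...]
3118]
side bar_seat [ 0.5907 -0.1983  0.0108] 0.96 [308.993  241.3767]
side bar_free_end [ 0.4072 -0.2463  0.0058] 0.74 [244.3967 275.2094]
side tape [0.3333 0.1653 0.0064] 0.63 [154.1278 202.1327]
side tape [ 0.588  -0.1989  0.0115] 0.43 [308.1213 241.5097]
side vial_tall [ 0.6832 -0.0979  0.0011] 0.58 [319.2946 217.6442]
side vial_short [ 0.7494 -0.1874  0.0033] 0.65 [362.8536 226.683 ]
side amber_bottle [ 0.7551 -0.0156 -0.0008] 0.57 [325.2357 199.6923]
wrist 65.96064354727106 [0.1553 0.5074 0.3735]
t 1.65 p [0.2278 0.473  0.2313] q [-0.6894  0.1573 -0.1573  0.6894] F [ 0.0862  0.1809 -0.6108] M [-0.0347  0.0001 -0.0359] op 0.08514722219848916 j [0.9942 0.048  0.0992 1.622  0.     1.443 ]
```

View pics/scene0.png

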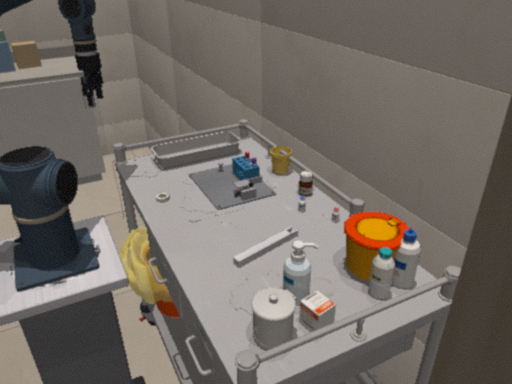

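View pics/side0.png

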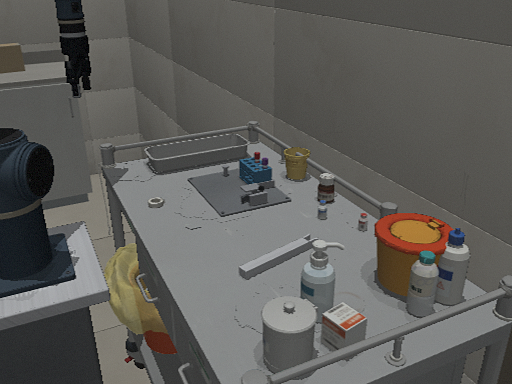

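The pictures match the reports: post at about (221,168) and keeper at about (245,190) in the scene view, with the bar running from (237,258) to (297,232). Next I'll move above the carrier for a closer wrist view.

```bash
cat >> h.py <<'E'
def pose(x,y,z,psi):
    c,s=np.cos(np.radians(psi)),np.sin(np.radians(psi))
    return np.array([x,y,z]), R.from_matrix(np.array([[c,0,-s],[s,0,c],[0,-1,0]]))
def plan(x,y,z,psi,n=None,op=1.0,maxs=3.2,maxr=.1,start=None):
    o=env.get_obs(); p0=np.array(o['position']); r0=R.from_quat(o['ee_rot'])
    p1,r1=pose(x,y,z,psi); rv=(r0.inv()*r1).as_rotvec()
    n=n or int(max(np.ceil(np.linalg.norm(p1-p0)*100/maxs),np.ceil(np.linalg.norm(rv)/maxr),1))
    p,r=p0.copy(),r0
    rows=[]
    for i in range(1,n+1):
        tp=p0+(p1-p0)*i/n; tr=r0*R.from_rotvec(rv*i/n)
        s=np.round(r.inv().apply(tp-p)*100,2); w=np.round((r.inv()*tr).as_rotvec(),3)
        rows.append([op]+s.tolist()+w.tolist()); p=p+r.apply(s/100); r=r*R.from_rotvec(w)
    for k in range(0,n,8): print(str(rows[k:k+8]).replace('-0.0,','0,').replace(' ',''))
    print('end',p,'n',n)
E
python3 - <<'E'
from h import *
plan(0.44,0.13,0.24,14)
E
```

```text
[[1.0,2.62,-0.07,-1.67,0,-0.053,-0.0],[1.0,2.52,-0.06,-1.8,0,-0.054,-0.0],[1.0,2.42,-0.07,-1.94,0,-0.053,-0.0],[1.0,2.32,-0.07,-2.07,0,-0.053,-0.0],[1.0,2.2,-0.06,-2.18,0,-0.054,-0.0],[1.0,2.08,-0.07,-2.3,0,-0.053,-0.0],[1.0,1.96,-0.07,-2.41,0,-0.053,-0.0],[1.0,1.83,-0.06,-2.51,0,-0.054,-0.0]]
[[1.0,1.69,-0.07,-2.6,0,-0.053,-0.0],[1.0,1.55,-0.07,-2.69,0,-0.053,-0.0],[1.0,1.4,-0.07,-2.76,0,-0.054,0.0],[1.0,1.26,-0.06,-2.84,0,-0.053,0.0],[1.0,1.1,-0.07,-2.9,0,-0.053,0.0]]
end [0.44 0.13 0.24] n 13
```

>>> send_rows(series=[[1, 2.6, -0.07, -1.7, 0, -0.053, 0], [1, 2.5, -0.06, -1.8, 0, -0.054, 0], [1, 2.4, -0.07, -1.9, 0, -0.053, 0], [1, 2.3, -0.07, -2.1, 0, -0.053, 0], [1, 2.2, -0.06, -2.2, 0, -0.054, 0], [1, 2.1, -0.07, -2.3, 0, -0.053, 0], [1, 2.0, -0.07, -2.4, 0, -0.053, 0], [1, 1.8, -0.06, -2.5, 0, -0.054, 0]])

```text
t: 2.32
position: [0.3585, 0.2606, 0.2368]
ee_rot: [-0.707, 0.006, -0.007, 0.707]
force: [0.7, 0.9, -0.3]
opening: 0.0854
```

>>> send_rows(series=[[1, 1.7, -0.07, -2.6, 0, -0.053, 0], [1, 1.5, -0.07, -2.7, 0, -0.053, 0], [1, 1.4, -0.07, -2.8, 0, -0.054, 0], [1, 1.3, -0.06, -2.8, 0, -0.053, 0], [1, 1.1, -0.07, -2.9, 0, -0.053, 0], [1, 0, 0, 0, 0, 0, 0]])

```text
t: 2.82
position: [0.4419, 0.1258, 0.2398]
ee_rot: [0.703, 0.085, -0.084, -0.701]
force: [0.3, 0.1, -0.3]
opening: 0.0855
```

```bash
python3 - <<'E'
from h import *
st()
d=snap('wrist','wrist1')
for n in ['carrier','post','stop_nominal','tape','bar_centre']:
        for r in env.landmark_of('wrist',n)[:2]: print(n,np.array(r['at']),round(r['score'],2),proj(d,r['at']))
plan(0.5,-0.21,0.12,14.4)
E
```

```text
t 2.8167 p [0.4419 0.1258 0.2398] q [ 0.703   0.085  -0.0841 -0.7011] F [ 0.2871  0.0701 -0.3124] M [ 0.0062 -0.0172  0.0214] op 0.08548482109717188 j [ 0.1332 -0.1206 -0.0478  1.6423 -0.0028 -0.1065]
carrier [ 0.7446 -0.1939  0.0034] 0.68 [  6.1305 302.8253]
carrier [ 0.5756  0.2498 -0.0005] 0.66 [315.0949 268.4007]
post [0.5752 0.2487 0.0144] 0.77 [316.4382 273.7025]
stop_nominal [0.5832 0.0766 0.0172] 0.85 [196.619 254.041]
tape [0.3358 0.1615 0.0002] 0.76 [304.6841  85.5325]
tape [ 0.6902 -0.0965 -0.0009] 0.29 [ 73.9114 284.698 ]
[[1.0,-0.2,1.0,-2.88,0,0,0.0],[1.0,-0.19,1.0,-2.88,0,-0.001,0.0],[1.0,-0.21,1.0,-2.88,0,0,0.0],[1.0,-0.2,1.0,-2.88,0,-0.001,0.0],[1.0,-0.2,1.0,-2.88,0,0,0.0],[1.0,-0.2,1.0,-2.88,0,-0.001,0.0],[1.0,-0.21,1.0,-2.88,0,0,0.0],[1.0,-0.2,1.0,-2.88,0,-0.001,0.0]]
[[1.0,-0.21,1.0,-2.88,0,0,0.0],[1.0,-0.21,1.0,-2.88,0,-0.001,0.0],[1.0,-0.21,1.0,-2.88,0,0,0.0],[1.0,-0.22,1.0,-2.87,0,-0.001,0.0]]
end [ 0.4999 -0.21    0.12  ] n 12
```

View pics/wrist1.png

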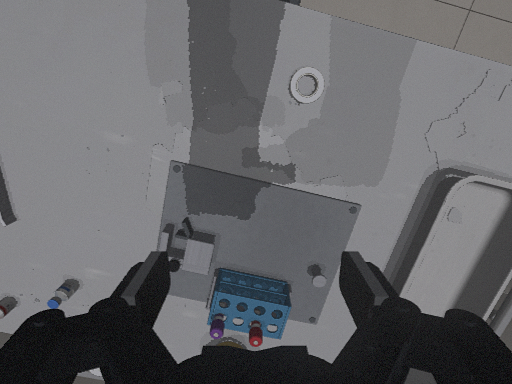

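The wrist view shows the plate's front corners at about (174,161) and (360,206), the post head at (319,281) and the keeper at (197,252). I'll zoom in and fit the carrier pose.

```bash
python3 - <<'E'
from h import *
d=env.capture('wrist'); im=d['frame']
cv2.imwrite('pics/w1z.png',cv2.resize(im[150:340,140:370],None,fx=3.3,fy=3.1,interpolation=cv2.INTER_CUBIC)[:600,:800])
for u,v,z in [(171,161,.006),(360,205,.006),(319,281,.036)]: print(u,v,ray(d,u,v,z))
st()
E
```

```text
171 161 [0.4617 0.0255 0.006 ]
360 205 [0.4595 0.283  0.006 ]
319 281 [0.569  0.2538 0.036 ]
t 3.1667 p [0.4389 0.131  0.2401] q [-0.7017 -0.0868  0.0867  0.7018] F [-0.2463  0.8301  0.2302] M [-0.0405  0.0103  0.0102] op 0.08556063661848036 j [ 0.1433 -0.1233 -0.0496  1.6445  0.0002 -0.1027]
```

View pics/w1z.png

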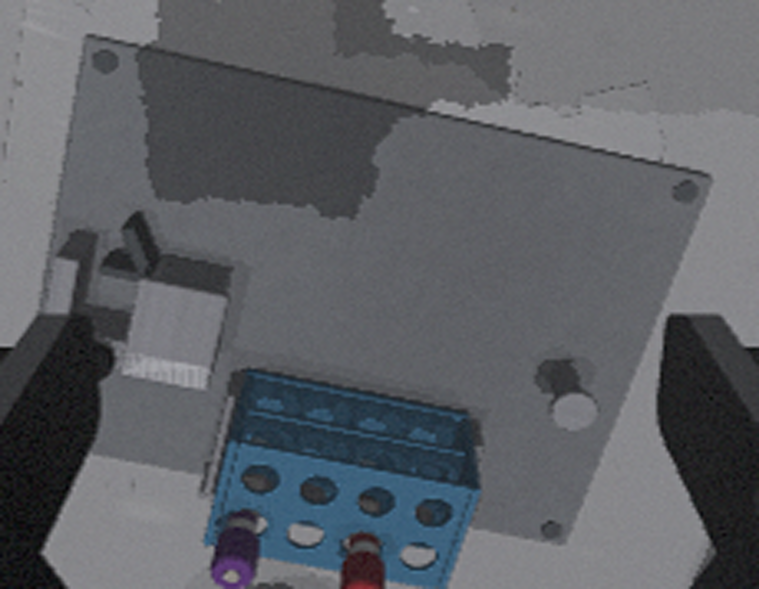

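```bash
python3 - <<'E'
from h import *
d=env.capture('wrist'); im=d['frame']
pts=[]
for u,v,z in [(88,35,.006),(710,176,.006),(565,543,.006),(574,411,.036)]:
    P=ray(d,140+u/3.3,150+v/3.1,z); pts.append(P); print(P)
C=np.array([[-110,-230],[-110,32],[95,32],[0,0]])/1000
W=np.array(pts)[:,:2]
from scipy.optimize import least_squares
f=lambda q:(C@np.array([[np.cos(q[2]),np.sin(q[2])],[-np.sin(q[2]),np.cos(q[2])]])+q[:2]-W).ravel()
s=least_squares(f,[.57,.25,0]); print(s.x,np.degrees(s.x[2]),s.fun.reshape(-1,2))
print([ (n,[np.array(r['at']) for r in env.landmark_of('wrist',n)[:1]]) for n in ['post','stop_nominal','carrier']])
plan(0.5,-0.21,0.12,14.4,n=12)
E
```

```text
[0.4635 0.0201 0.006 ]
[0.4635 0.2776 0.006 ]
[0.6666 0.2792 0.006 ]
[0.5731 0.2479 0.036 ]
[0.5729 0.2478 0.001 ] 0.05463223676771124 [[-0.0004 -0.0025]
 [-0.0007  0.0021]
 [ 0.0013  0.0006]
 [-0.0002 -0.0002]]
[('post', [array([0.5725, 0.2525, 0.0112])]), ('stop_nominal', []), ('carrier', [array([ 0.5767,  0.2469, -0.0017])])]
[[1.0,-0.2,1.0,-2.88,0.0,0,0.0],[1.0,-0.2,1.0,-2.87,0.0,-0.001,0.0],[1.0,-0.2,1.0,-2.88,0.0,0,0.0],[1.0,-0.2,1.0,-2.88,0.0,-0.001,0.0],[1.0,-0.2,1.0,-2.87,0.0,0,0.0],[1.0,-0.21,1.0,-2.88,0.0,-0.001,0.0],[1.0,-0.2,1.01,-2.87,0.0,0,0.0],[1.0,-0.21,1.0,-2.88,0.0,-0.001,0.0]]
[[1.0,-0.21,1.0,-2.87,0.0,0,0.0],[1.0,-0.21,1.0,-2.88,0.0,-0.001,0.0],[1.0,-0.21,1.0,-2.88,0.0,0,0.0],[1.0,-0.21,1.0,-2.87,0.0,-0.001,0.0]]
end [ 0.5  -0.21  0.12] n 12
```

>>> send_rows(series=[[1, -0.2, 1.0, -2.9, 0, 0, 0], [1, -0.2, 1.0, -2.9, 0, -0.001, 0], [1, -0.2, 1.0, -2.9, 0, 0, 0], [1, -0.2, 1.0, -2.9, 0, -0.001, 0], [1, -0.2, 1.0, -2.9, 0, 0, 0], [1, -0.2, 1.0, -2.9, 0, -0.001, 0], [1, -0.2, 1.0, -2.9, 0, 0, 0], [1, -0.2, 1.0, -2.9, 0, -0.001, 0]])

```text
t: 4.03
position: [0.4804, -0.1, 0.1596]
ee_rot: [0.702, 0.088, -0.088, -0.702]
force: [1.2, -0.4, 0.2]
opening: 0.085
```

>>> send_rows(series=[[1, -0.2, 1.0, -2.9, 0, 0, 0], [1, -0.2, 1.0, -2.9, 0, -0.001, 0], [1, -0.2, 1.0, -2.9, 0, 0, 0], [1, -0.2, 1.0, -2.9, 0, -0.001, 0], [1, 0, 0, 0, 0, 0, 0], [1, 0, 0, 0, 0, 0, 0]])

```text
t: 4.53
position: [0.5005, -0.2139, 0.1187]
ee_rot: [-0.701, -0.087, 0.088, 0.702]
force: [0.4, 0.1, 0.7]
opening: 0.0854
```

```bash
python3 - <<'E'
from h import *
st()
d=snap('wrist','wrist2')
for n in ['bar_centre','bar_seat','bar_free_end']:
        for r in env.landmark_of('wrist',n)[:2]: print(n,np.array(r['at']),round(r['score'],2),proj(d,r['at']))
r=env.regions_of('wrist','bar_centre')
if r:
    m=r[0]['region'].astype('uint8'); c,_=cv2.findContours(m,0,2); c=max(c,key=cv2.contourArea)
    P=np.array([ray(d,u,v,0.02)[:2] for u,v in c[:,0,:]],dtype=np.float32); print(cv2.minAreaRect(P*1000))
E
```

```text
t 4.5333 p [ 0.5005 -0.2139  0.1187] q [-0.701  -0.0868  0.0881  0.7023] F [0.3841 0.1443 0.6589] M [0.0094 0.0266 0.0024] op 0.08541859699853592 j [-0.5273  0.1052 -0.0639  1.4043  0.0003 -0.7753]
bar_centre [ 0.499  -0.2214  0.0084] 0.88 [246.8229 189.4011]
bar_seat [ 0.5834 -0.1934  0.0113] 0.96 [254.1264 277.1915]
bar_free_end [ 0.4013 -0.2446  0.0098] 0.63 [247.577   67.1407]
((502.8189697265625, -216.6533203125), (204.7022247314453, 27.036832809448242), 13.494973182678223)
```

View pics/wrist2.png

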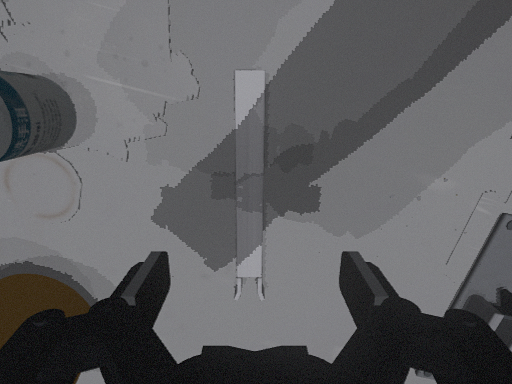

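```bash
python3 - <<'E'
from h import *
d=env.capture('wrist'); im=d['frame']
cv2.imwrite('pics/w2z.png',cv2.resize(im[50:320,200:300],None,fx=2.2,fy=2.2,interpolation=cv2.INTER_CUBIC))
st()
for u,v in [(250,70),(249.3,150),(249.5,250),(249.3,277),(250,300)]:print(ray(d,u,v,.02),ray(d,u,v,.01))
a=ray(d,250,70,.02);b=ray(d,249.5,250,.02);print(np.degrees(np.arctan2(*(b-a)[1::-1])))
E
```

```text
t 4.8333 p [ 0.5016 -0.2124  0.1208] q [ 0.7017  0.0892 -0.0884 -0.7013] F [ 0.3586 -0.3436 -0.0775] M [-0.0217 -0.0177  0.0317] op 0.08562223462218127 j [-0.5238  0.1013 -0.0639  1.4044  0.0001 -0.7756]
[ 0.405  -0.2409  0.02  ] [ 0.4042 -0.2413  0.01  ]
[ 0.4641 -0.2267  0.02  ] [ 0.4658 -0.2264  0.01  ]
[ 0.5535 -0.2041  0.02  ] [ 0.5589 -0.2029  0.01  ]
[ 0.5815 -0.1972  0.02  ] [ 0.588  -0.1958  0.01  ]
[ 0.6066 -0.1902  0.02  ] [ 0.6141 -0.1885  0.01  ]
13.948662036627681
```

View pics/w2z.png

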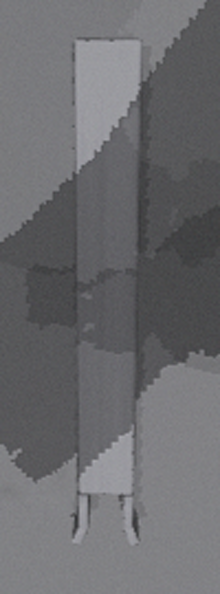

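The bar's free end is at row 70, the slot bottom at row 277 and the prong tips at row 300. That puts the centre near (0.502,-0.217) with a yaw of 14°. Now descending to grasp.

```bash
python3 - <<'E'
from h import *
plan(0.502,-0.2167,0.004,14,maxs=2)
E
```

```text
[[1.0,-0.01,1.95,-0.07,0.0,0.001,0.0],[1.0,-0.01,1.94,-0.07,0.0,0.001,0.0],[1.0,-0.02,1.95,-0.07,0.0,0.002,0.0],[1.0,-0.01,1.95,-0.07,0.0,0.001,0.001],[1.0,-0.01,1.95,-0.07,0.001,0.001,-0.0],[1.0,-0.01,1.94,-0.07,0,0.001,-0.0]]
end [ 0.502  -0.2167  0.004 ] n 6
```

>>> send_rows(series=[[1, -0.02, 1.95, -0.07, 0, 0.002, 0], [1, -0.01, 1.95, -0.07, 0, 0.002, 0], [1, -0.01, 1.95, -0.07, 0, 0.002, 0], [1, -0.01, 1.95, -0.07, 0, 0, 0], [1, -0.01, 1.95, -0.07, 0, 0, 0], [1, -0.01, 1.9, -0.07, 0, 0, 0], [1, 0, 0, 0, 0, 0, 0], [0.5, 0, 0, 0, 0, 0, 0]], newtons=60)

```text
t: 5.5
position: [0.5005, -0.2163, 0.0028]
ee_rot: [-0.701, -0.086, 0.087, 0.702]
force: [-0.6, 0.6, 0.2]
opening: 0.075
```

>>> send_rows(series=[[0.3, 0, 0, 0, 0, 0, 0], [0, 0, 0, 0, 0, 0, 0], [0, 0, 0, 0, 0, 0, 0], [0, 0, 0, 0, 0, 0, 0], [0, 0, 0, 0, 0, 0, 0], [0, 0, 0, 0, 0, 0, 0], [0, 0, 0, 0, 0, 0, 0], [0, 0, 0, 0, 0, 0, 0]], newtons=60)

```text
t: 6.17
position: [0.5027, -0.2181, 0.0052]
ee_rot: [0.702, 0.087, -0.085, -0.701]
force: [-0.8, 0.8, 6.0]
opening: 0.0226
```

```bash
python3 - <<'E'
from h import *
st()
E
```

```text
t 6.1667 p [ 0.5027 -0.2181  0.0052] q [ 0.7023  0.087  -0.0852 -0.7013] F [-0.808   0.7653  5.9923] M [0.1914 0.0681 0.0417] op 0.022562964230629163 j [-0.532   0.1773 -0.2157  1.1749  0.0004 -0.7762]
```

>>> send_rows(series=[[0, 0, -0.5, 0, 0, 0, 0], [0, 0, -1.0, 0, 0, 0, 0], [0, 0, -2.0, 0, 0, 0, 0], [0, 0, -2.0, 0, 0, 0, 0], [0, 0, -2.0, 0, 0, 0, 0], [0, 0, -2.0, 0, 0, 0, 0], [0, 0, 0, 0, 0, 0, 0], [0, 0, 0, 0, 0, 0, 0]])

```text
t: 6.83
position: [0.5023, -0.2181, 0.0996]
ee_rot: [0.702, 0.087, -0.085, -0.701]
force: [-0.7, 0.1, -3.5]
opening: 0.0224
```

```bash
python3 - <<'E'
from h import *
st()
d=snap('wrist','wrist3')
d2=snap('side','side3')
cv2.imwrite('pics/side3z.png',cv2.resize(d2['frame'][120:320,180:400],None,fx=3,fy=3,interpolation=cv2.INTER_CUBIC))
plan(0.484,0.149,0.1,48,op=0)
E
```

```text
t 6.8333 p [ 0.5023 -0.2181  0.0996] q [ 0.7024  0.0868 -0.0854 -0.7013] F [-0.6604  0.058  -3.4516] M [-0.0241 -0.0283 -0.0114] op 0.022413582080807973 j [-0.5321  0.1151 -0.0915  1.3616 -0.0001 -0.7762]
[[0,0.6,-0.02,2.99,0,-0.049,-0.0],[0,0.75,-0.02,2.96,0,-0.05,-0.0],[0,0.9,-0.03,2.92,-0.001,-0.049,-0.0],[0,1.04,-0.02,2.87,0.0,-0.05,-0.0],[0,1.18,-0.02,2.82,0,-0.049,-0.001],[0,1.32,-0.03,2.75,0,-0.05,0.0],[0,1.45,-0.02,2.69,0,-0.049,0.0],[0,1.58,-0.02,2.61,-0.001,-0.05,0.0]]
[[0,1.72,-0.03,2.53,0.0,-0.049,-0.0],[0,1.83,-0.03,2.44,0,-0.05,-0.0],[0,1.95,-0.02,2.35,0,-0.049,-0.0],[0,2.07,-0.03,2.25,-0.001,-0.05,-0.0]]
end [0.484 0.149 0.1  ] n 12
```

View pics/wrist3.png

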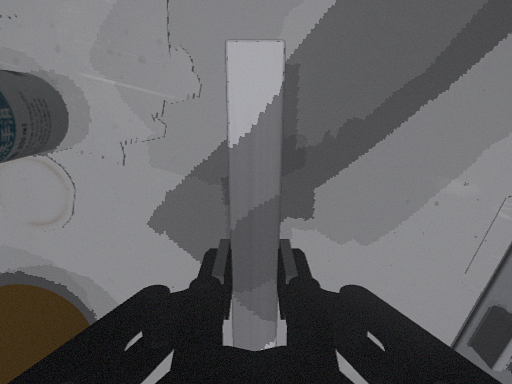

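View pics/side3z.png

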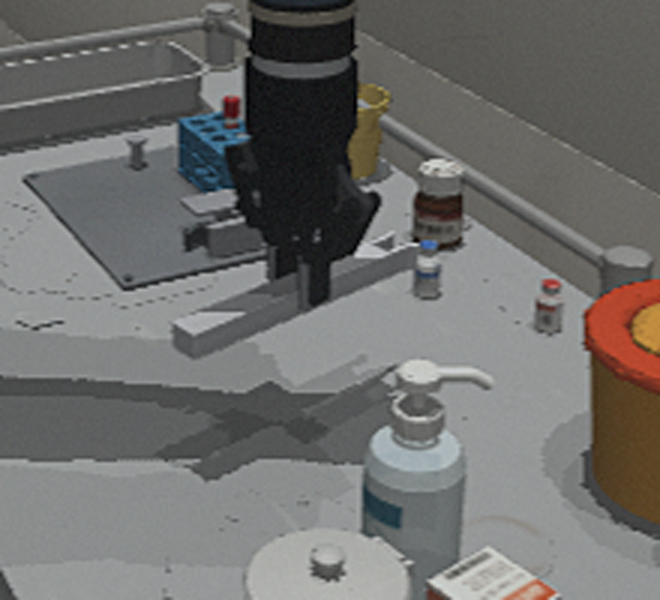

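>>> send_rows(series=[[0, 0.6, 0, 3.0, 0, -0.049, 0], [0, 0.75, 0, 3.0, 0, -0.05, 0], [0, 0.9, 0, 2.9, 0, -0.049, 0], [0, 1.0, 0, 2.9, 0, -0.05, 0], [0, 1.2, 0, 2.8, 0, -0.049, 0], [0, 1.3, 0, 2.75, 0, -0.05, 0], [0, 1.45, 0, 2.7, 0, -0.049, 0], [0, 1.6, 0, 2.6, 0, -0.05, 0]])

```text
t: 7.6
position: [0.4881, 0.0283, 0.096]
ee_rot: [-0.67, -0.222, 0.225, 0.672]
force: [0.8, -0.3, -2.2]
opening: 0.0225
```

>>> send_rows(series=[[0, 1.7, 0, 2.5, 0, -0.049, 0], [0, 1.8, 0, 2.4, 0, -0.05, 0], [0, 1.95, 0, 2.3, 0, -0.049, 0], [0, 2.0, 0, 2.2, 0, -0.05, 0], [0, 0, 0, 0, 0, 0, 0], [0, 0, 0, 0, 0, 0, 0]])

```text
t: 8.1
position: [0.483, 0.1478, 0.0962]
ee_rot: [-0.645, -0.287, 0.29, 0.646]
force: [0.1, -1.0, -3.2]
opening: 0.0223
```

```bash
python3 - <<'E'
from h import *
st()
d=snap('wrist','wrist4')
P=st()['position']
for n in ['bar_centre','bar_seat','bar_free_end','post']:
        for r in env.landmark_of('wrist',n)[:2]: print(n,np.array(r['at']),round(r['score'],2),proj(d,r['at']))
d2=snap('side','side4')
for n in ['bar_centre','bar_seat','bar_free_end','post']:
        for r in env.landmark_of('side',n)[:2]: print(n,np.array(r['at']),round(r['score'],2),proj(d2,r['at']))
cv2.imwrite('pics/side4z.png',cv2.resize(d2['frame'][100:260,130:330],None,fx=4,fy=3.7,interpolation=cv2.INTER_CUBIC))
E
```

```text
t 8.1 p [0.483  0.1478 0.0962] q [-0.6452 -0.2872  0.2902  0.6457] F [ 0.0601 -0.9966 -3.2182] M [-0.0392 -0.0079  0.0154] op 0.022305086607638785 j [ 0.1644  0.0147 -0.2038  1.3566 -0.0004 -0.6768]
t 8.15 p [0.4834 0.1468 0.0965] q [-0.6457 -0.2867  0.2895  0.6458] F [ 0.296   0.6217 -3.6281] M [ 0.0004 -0.0246  0.0274] op 0.022362881946027858 j [ 0.1626  0.0143 -0.2037  1.3567 -0.0008 -0.6768]
bar_centre [0.4798 0.1436 0.0968] 0.66 [253.6948 246.557 ]
bar_seat [0.3345 0.1622 0.0014] 0.71 [413.5412  87.775 ]
bar_free_end [0.4125 0.0697 0.1009] 0.78 [255.5272  35.7194]
bar_centre [0.4804 0.1434 0.1068] 0.61 [206.9912 160.4354]
bar_seat [0.5442 0.2061 0.1023] 0.85 [220.2744 150.779 ]
bar_free_end [0.4171 0.0642 0.1005] 0.72 [194.7158 177.5817]
post [0.5686 0.2475 0.0157] 0.67 [223.6253 172.4246]
```

View pics/wrist4.png

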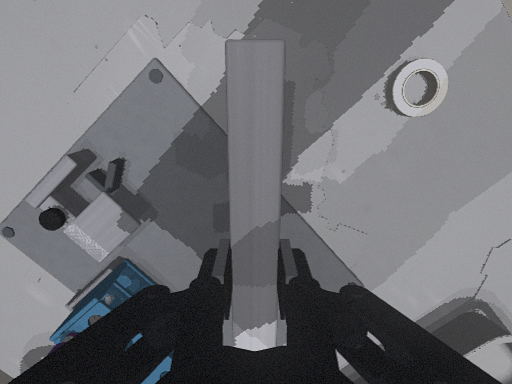

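View pics/side4z.png

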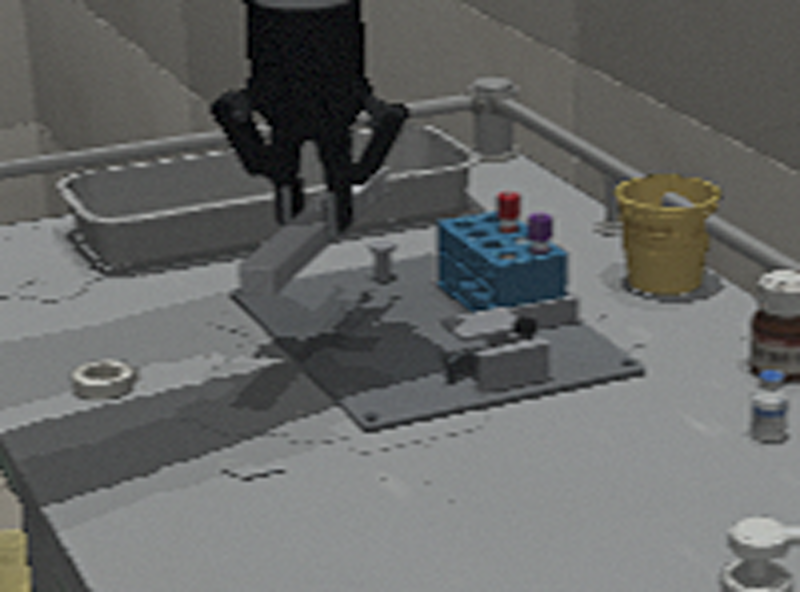

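```bash
python3 - <<'E'
from h import *
d=env.capture('wrist'); o=env.get_obs(); p=np.array(o['position']); r=R.from_quat(o['ee_rot'])
im=d['frame']
g=cv2.cvtColor(im,cv2.COLOR_BGR2GRAY)
print(g[25:50,256]); 
for row in (60,120,180): print(row, g[row,218:235], g[row,275:292])
for z in (.110,.112,.114):
  P=ray(d,255.7,40,z); print(z,r.inv().apply(P-p)*1000)
for row,a,b in ((60,226,284),(180,229.5,281)):
  A=ray(d,a,row,.112);B=ray(d,b,row,.112);print((r.inv().apply((A+B)/2-p))*1000,np.linalg.norm(A-B)*1000)
st()
E
```

```text
[ 97  96  98  96  99 105 107 105 103 106 115 108 104 102  97 113 115 121
 125 126 124 128 128 125 128]
60 [163 161 161 162 164 163 154 112 108 117 118 122 123 121 120 126 126] [125 123 125 125 121 123 120 114 108  97  92 105 100 101 106 104 100]
120 [ 78 104 103 102 103 102 105 102  99  94 111 117 120 119 120 119 123] [123 120 121 121 119 116 108  94  78  81  83  83  84  81  89  83  83]
180 [ 80  79  79  83  81  85  84  83  82  71  84 109 111 120 119 114 115] [122 118 118 118 105  94 104 150 151 144 146 148 146 144 147 147 146]
0.11 [-102.5857  -11.3816    0.4536]
0.112 [-102.2493  -13.3815    0.446 ]
0.114 [-101.9129  -15.3815    0.4383]
[-95.1014 -13.3802   0.1688] 23.09135763800155
[-45.6628 -13.371    0.2627] 23.1869160802523
t 8.65 p [0.4851 0.1464 0.0986] q [ 0.6461  0.2876 -0.2874 -0.646 ] F [-0.1485  0.163  -2.7032] M [-0.012   0.0026 -0.067 ] op 0.022253139937956887 j [ 0.1606  0.0126 -0.201   1.3569 -0.     -0.6767]
```

>>> send_rows(series=[[0, 0, 1.5, 0.1, 0, 0, 0], [0, 0, 1.5, 0.1, 0, 0, 0], [0, 0, 1.5, 0, 0, 0, 0], [0, 0, 1.5, 0, 0, 0, 0], [0, 0, 1.0, 0, 0, 0, 0], [0, 0, 0, 0, 0, 0, 0], [0, 0, 0, 0, 0, 0, 0]])

```text
t: 9.23
position: [0.4828, 0.1479, 0.0281]
ee_rot: [-0.646, -0.287, 0.288, 0.646]
force: [0.6, -0.6, -2.1]
opening: 0.0224
```

```bash
python3 - <<'E'
from h import *
st()
for c in ('scene','side'):
    d=snap(c,c+'5'); f=d['frame']
    if c=='side': sl=(slice(140,220),slice(180,280))
    else: sl=(slice(140,220),slice(180,280))
    cv2.imwrite(f'pics/{c}5z.png',cv2.resize(f[sl],None,fx=7,fy=7,interpolation=cv2.INTER_CUBIC))
    for n in ['bar_centre','bar_seat','bar_free_end','post']:
        for r in env.landmark_of(c,n)[:1]: print(c,n,np.array(r['at']),round(r['score'],2),proj(d,r['at']))
    print(proj(d,[.573,.248,.036]),proj(d,[.573,.248,.006]))
E
```

```text
t 9.2333 p [0.4828 0.1479 0.0281] q [-0.6458 -0.2871  0.2882  0.6461] F [ 0.5864 -0.6486 -2.0736] M [0.0236 0.0401 0.0142] op 0.022383961821532003 j [ 0.1644  0.0544 -0.3023  1.2157  0.     -0.6736]
scene bar_centre [0.476  0.1501 0.0353] 0.76 [203.9483 180.9937]
scene bar_seat [0.5386 0.2112 0.0318] 0.58 [214.6001 170.2786]
scene bar_free_end [0.4183 0.072  0.0343] 0.58 [195.6977 196.2323]
scene post [0.5769 0.2503 0.0129] 0.85 [220.6449 168.3136]
[219.5724 162.8906] [219.9786 170.5579]
side bar_centre [0.4836 0.148  0.0336] 0.62 [208.7644 184.6381]
side bar_seat [0.5466 0.2115 0.0367] 0.84 [221.1652 171.4299]
side bar_free_end [0.4178 0.0677 0.0305] 0.67 [196.1053 202.2093]
side post [0.5688 0.2479 0.0173] 0.74 [223.6171 171.8707]
[224.699  165.7942] [225.0298 175.0924]
```

View pics/scene5z.png

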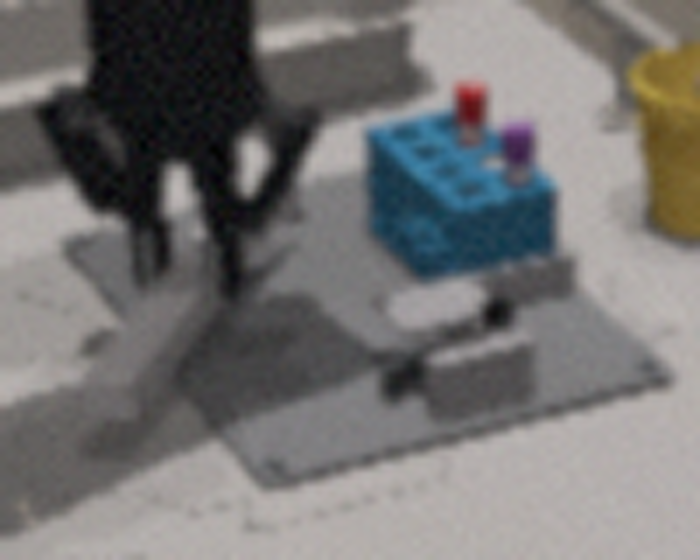

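View pics/side5z.png

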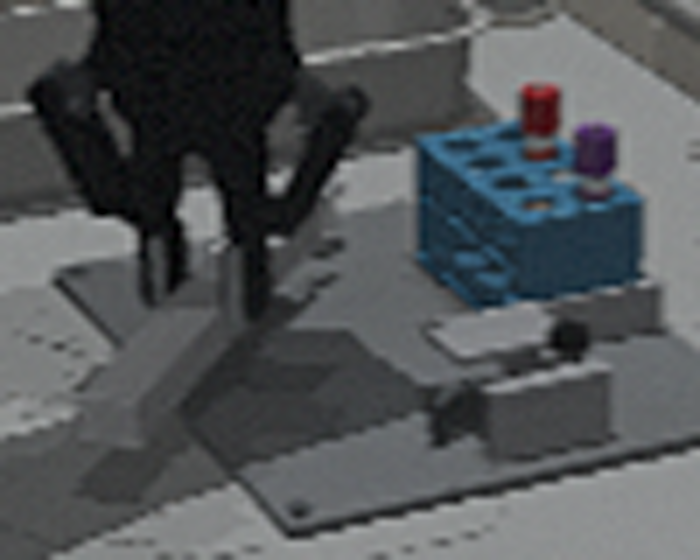

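>>> send_rows(series=[[0, 0, 0.8, 0, 0, 0, 0], [0, 0, 0.4, 0, 0, 0, 0], [0, 0, 0.1, 0, 0, 0, 0], [0, 0, 0.1, 0, 0, 0, 0], [0, 0, 0.1, 0, 0, 0, 0], [0, 0, 0, 0, 0, 0, 0]])

```text
t: 10.23
position: [0.4832, 0.1481, 0.0132]
ee_rot: [-0.646, -0.288, 0.288, 0.646]
force: [0.5, 0.0, -2.5]
opening: 0.0224
```

>>> send_rows(series=[[0, 0, 0.1, 0, 0, 0, 0], [0, 0, 0, 0, 0, 0, 0]])

```text
t: 10.4
position: [0.4835, 0.1481, 0.0125]
ee_rot: [0.646, 0.288, -0.288, -0.646]
force: [-0.2, -0.0, -3.0]
opening: 0.0226
```

>>> send_rows(series=[[0, 0, 0.1, 0, 0, 0, 0], [0, 0, 0, 0, 0, 0, 0]])

```text
t: 10.57
position: [0.4834, 0.1481, 0.0115]
ee_rot: [0.646, 0.288, -0.288, -0.646]
force: [0.6, -0.0, -3.2]
opening: 0.0222
```

>>> send_rows(series=[[0, 0, 0.1, 0, 0, 0, 0], [0, 0, 0, 0, 0, 0, 0]])

```text
t: 10.73
position: [0.4835, 0.1481, 0.0112]
ee_rot: [0.646, 0.288, -0.288, -0.646]
force: [-2.1, -0.3, 2.3]
opening: 0.0227
```

>>> send_rows(series=[[0, 0, 0.1, 0, 0, 0, 0], [0, 0, 0, 0, 0, 0, 0]])

```text
t: 10.9
position: [0.4836, 0.1481, 0.0112]
ee_rot: [0.646, 0.288, -0.288, -0.646]
force: [-2.6, -0.3, 7.2]
opening: 0.0226
```

>>> send_rows(series=[[0, 0, -0.42, 0, 0, 0, 0], [0, 0.5, 0, 0, 0, 0, 0], [0, 0.7, 0, 0.05, 0, 0, 0], [0, 0.6, 0, 0, 0, 0, 0], [0, 0, 0, 0, 0, 0, 0]])

```text
t: 11.32
position: [0.4962, 0.1629, 0.0135]
ee_rot: [-0.646, -0.288, 0.288, 0.646]
force: [-0.6, -0.3, -3.2]
opening: 0.0227
```

>>> send_rows(series=[[0, 0.3, 0, 0, 0, 0, 0], [0, 0.2, 0, 0, 0, 0, 0], [0, 0, 0, 0, 0, 0, 0]])

```text
t: 11.57
position: [0.4986, 0.1658, 0.0135]
ee_rot: [-0.646, -0.288, 0.288, 0.646]
force: [0.2, 0.8, -2.5]
opening: 0.0223
```

>>> send_rows(series=[[0, 0.3, 0, 0, 0, 0, 0], [0, 0.2, 0, 0, 0, 0, 0], [0, 0, 0, 0, 0, 0, 0]])

```text
t: 11.82
position: [0.5022, 0.1695, 0.0138]
ee_rot: [-0.646, -0.288, 0.288, 0.646]
force: [0.1, -0.2, -2.9]
opening: 0.0223
```

>>> send_rows(series=[[0, 0.2, 0, 0, 0, 0, 0], [0, 0.2, 0, 0, 0, 0, 0], [0, 0, 0, 0, 0, 0, 0]])

```text
t: 12.07
position: [0.5048, 0.1725, 0.0138]
ee_rot: [-0.646, -0.288, 0.288, 0.646]
force: [0.4, -0.3, -3.0]
opening: 0.0224
```

>>> send_rows(series=[[0, 0.2, 0, 0, 0, 0, 0], [0, 0.2, 0, 0, 0, 0, 0], [0, 0, 0, 0, 0, 0, 0]])

```text
t: 12.32
position: [0.5075, 0.1755, 0.0138]
ee_rot: [-0.646, -0.288, 0.288, 0.646]
force: [0.3, 0.1, -2.1]
opening: 0.0225
```

>>> send_rows(series=[[0, 0.2, 0, 0, 0, 0, 0], [0, 0.2, 0, 0, 0, 0, 0], [0, 0, 0, 0, 0, 0, 0]])

```text
t: 12.57
position: [0.5102, 0.1785, 0.0138]
ee_rot: [-0.646, -0.288, 0.288, 0.646]
force: [-0.4, 0.2, -3.2]
opening: 0.0222
```

>>> send_rows(series=[[0, 0.2, 0, 0, 0, 0, 0], [0, 0.2, 0, 0, 0, 0, 0], [0, 0, 0, 0, 0, 0, 0]])

```text
t: 12.82
position: [0.5128, 0.1815, 0.0138]
ee_rot: [-0.646, -0.288, 0.288, 0.646]
force: [-1.0, -0.3, -3.2]
opening: 0.0224
```

>>> send_rows(series=[[0, 0.2, 0, 0, 0, 0, 0], [0, 0, 0, 0, 0, 0, 0]])

```text
t: 12.98
position: [0.5141, 0.1829, 0.0138]
ee_rot: [-0.646, -0.288, 0.288, 0.646]
force: [0.2, 0.5, -2.7]
opening: 0.0227
```

>>> send_rows(series=[[0, 0.15, 0, 0, 0, 0, 0], [0, 0, 0, 0, 0, 0, 0]])

```text
t: 13.15
position: [0.515, 0.1839, 0.0137]
ee_rot: [-0.646, -0.288, 0.288, 0.646]
force: [0.3, 1.6, -3.0]
opening: 0.0226
```

>>> send_rows(series=[[0, 0.15, 0, 0, 0, 0, 0], [0, 0, 0, 0, 0, 0, 0]])

```text
t: 13.32
position: [0.5157, 0.1848, 0.0136]
ee_rot: [0.646, 0.288, -0.288, -0.646]
force: [-0.5, 0.3, -2.0]
opening: 0.0224
```

>>> send_rows(series=[[0, 0.15, 0, 0, 0, 0, 0], [0, 0, 0, 0, 0, 0, 0]])

```text
t: 13.48
position: [0.5157, 0.185, 0.0132]
ee_rot: [0.646, 0.286, -0.289, -0.646]
force: [-3.4, -3.5, -1.9]
opening: 0.0221
```

```bash
python3 - <<'E'
from h import *
st()
for c in ('scene','side'):
    d=snap(c,c+'6'); f=d['frame']
    cv2.imwrite(f'pics/{c}6z.png',cv2.resize(f[140:220,180:280],None,fx=7,fy=7,interpolation=cv2.INTER_CUBIC))
st()
E
```

```text
t 13.4833 p [0.5157 0.185  0.0132] q [ 0.6464  0.2864 -0.2888 -0.6455] F [-3.377  -3.499  -1.8917] M [-0.6336  0.5549 -0.0049] op 0.022129160851715835 j [ 0.223   0.1765 -0.1998  1.1975 -0.0018 -0.6147]
t 13.5833 p [0.5157 0.185  0.0132] q [ 0.6463  0.2865 -0.2887 -0.6456] F [-2.9096 -3.9375 -1.8352] M [-0.7725  0.7065 -0.0078] op 0.02232214784655788 j [ 0.2229  0.1764 -0.2001  1.1972 -0.0016 -0.6149]
```

View pics/side6z.png

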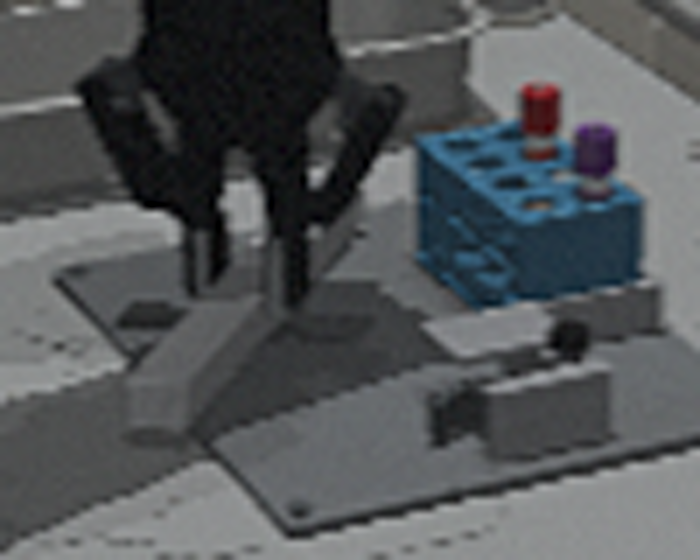

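The fork met the post with about 5 N along the bar, and the implied seat (0.5735,0.2493) agrees with the measured post, so it's fully on at a 42° slant. Next I'll swing it about the post to 20° while still gripped.

>>> send_rows(series=[[0, 0.01, 0, -0.33, 0, -0.0384, 0], [0, 0.01, 0, -0.33, 0, -0.0384, 0], [0, 0.01, 0, -0.33, 0, -0.0384, 0], [0, 0, 0, 0, 0, 0, 0]])

```text
t: 13.92
position: [0.5233, 0.1788, 0.0129]
ee_rot: [0.628, 0.323, -0.326, -0.628]
force: [-4.5, -3.2, -1.6]
opening: 0.0226
```

>>> send_rows(series=[[0, 0.01, 0, -0.33, 0, -0.0384, 0], [0, 0, 0, -0.33, 0, -0.0384, 0], [0, 0.01, 0, -0.33, 0, -0.0384, 0], [0, 0.01, 0, -0.33, 0, -0.0384, 0], [0, 0, 0, 0, 0, 0, 0]])

```text
t: 14.33
position: [0.5347, 0.1718, 0.0128]
ee_rot: [0.601, 0.371, -0.373, -0.601]
force: [-3.8, -4.7, -1.4]
opening: 0.0224
```

>>> send_rows(series=[[0, 0.01, 0, -0.33, 0, -0.0384, 0], [0, 0, 0, -0.33, 0, -0.0384, 0], [0, 0, 0, -0.33, 0, -0.0384, 0], [0, 0, 0.15, 0, 0, 0, 0], [0, 0, 0.1, 0, 0, 0, 0], [0, 0, 0, 0, 0, 0, 0]])

```text
t: 14.83
position: [0.5445, 0.1676, 0.0113]
ee_rot: [0.58, 0.405, -0.407, -0.579]
force: [-4.0, -5.5, -0.0]
opening: 0.0223
```

```bash
python3 - <<'E'
from h import *
st()
E
```

```text
t 14.8333 p [0.5445 0.1676 0.0113] q [ 0.5799  0.4045 -0.4065 -0.5786] F [-3.9724 -5.5274 -0.0013] M [-1.022   0.6203  0.0651] op 0.02228407847684087 j [ 0.1825  0.231  -0.1405  1.2012 -0.0028 -1.0391]
```

>>> send_rows(series=[[0, -0.08, 0.05, 0, 0, 0, 0], [0, 0, 0, 0, 0, 0, 0], [0.3, 0, 0, 0, 0, 0, 0], [0.45, 0, 0, 0, 0, 0, 0], [0.55, 0, 0, 0, 0, 0, 0], [0.55, 0, 0, 0, 0, 0, 0], [0.55, 0, 0, 0, 0, 0, 0]])

```text
t: 15.42
position: [0.5454, 0.1688, 0.0112]
ee_rot: [0.579, 0.406, -0.405, -0.579]
force: [-0.2, -0.6, 0.4]
opening: 0.0469
```

>>> send_rows(series=[[0.55, 0, -1.0, 0, 0, 0, 0], [0.55, 0, -2.0, 0, 0, 0, 0], [0.55, 0, -2.0, 0, 0, 0, 0], [0.55, 0, -2.0, 0, 0, 0, 0], [0.3, -1.5, -1.5, 2.0, 0, 0, 0], [0, -1.5, -1.5, 2.0, 0, 0, 0], [0, 0, 0, 0, 0, 0, 0]])

```text
t: 16.0
position: [0.4957, 0.1537, 0.1151]
ee_rot: [0.58, 0.407, -0.405, -0.579]
force: [-0.1, 0.4, 0.4]
opening: 0.0111
```

```bash
python3 - <<'E'
from h import *
st()
d=snap('wrist','wrist7')
for n in ['bar_centre','bar_seat','bar_free_end','stop_nominal']:
        for r in env.landmark_of('wrist',n)[:1]: print(n,np.array(r['at']),round(r['score'],2),proj(d,r['at']))
d=snap('side','side7')
cv2.imwrite(f'pics/side7z.png',cv2.resize(d['frame'][140:220,180:280],None,fx=7,fy=7,interpolation=cv2.INTER_CUBIC))
E
```

```text
t 16.0 p [0.4957 0.1537 0.1151] q [ 0.5796  0.4068 -0.4048 -0.5786] F [-0.0549  0.3666  0.4248] M [ 0.0783 -0.0794 -0.0497] op 0.01112179317165195 j [ 0.1713  0.0348 -0.1453  1.3875 -0.     -1.0511]
bar_centre [0.5425 0.1624 0.0137] 0.76 [208.7415 221.54  ]
bar_free_end [0.5099 0.0691 0.0152] 0.83 [200.7296 106.0084]
stop_nominal [0.5863 0.0753 0.0157] 0.74 [117.5822 146.9027]
```

View pics/wrist7.png

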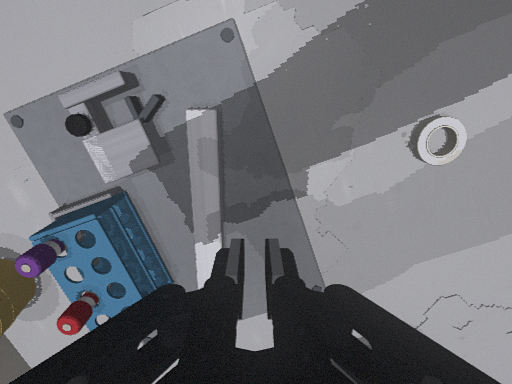

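View pics/side7z.png

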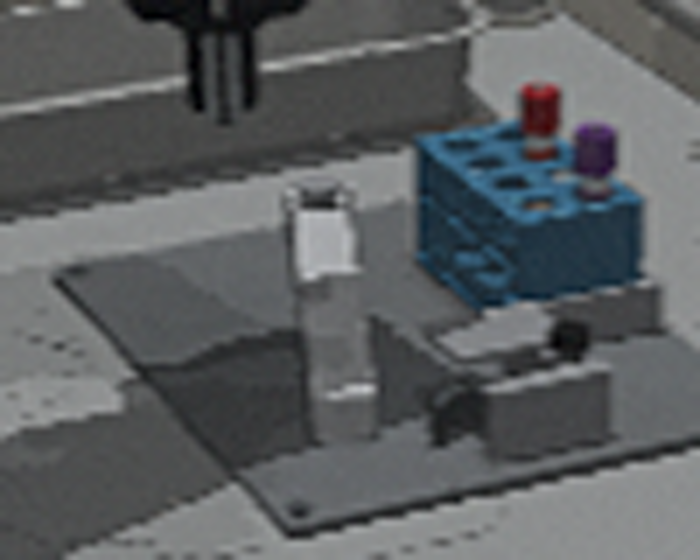

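The wrist view shows the bar on the plate, free end at about (203,112), with the keeper roof at (120,150) to its left. In the side view the fork is round the post at (320,190). Now I'll bring the shut fingers in front of the bar and push.

```bash
python3 - <<'E'
from h import *
plan(0.4996,0.139,0.05,70,op=0,n=4)
E
```

```text
[[0,-0.33,1.5,-0.19,0,0.0,-0.0],[0,-0.33,1.49,-0.19,0,0.0,-0.0],[0,-0.32,1.5,-0.18,-0.001,0.0,-0.0],[0,-0.33,1.5,-0.19,0.0,0.0,-0.0]]
end [0.4996 0.139  0.05  ] n 4
```

>>> send_rows(series=[[0, -0.3, 1.5, -0.2, 0, 0, 0], [0, -0.3, 1.5, -0.2, 0, 0, 0], [0, -0.3, 1.5, -0.2, 0, 0, 0], [0, -0.3, 1.5, -0.2, 0, 0, 0], [0, 0, 0, 0, 0, 0, 0], [0, 0, 0, 0, 0, 0, 0]])

```text
t: 16.8
position: [0.4991, 0.1396, 0.0489]
ee_rot: [-0.579, -0.404, 0.407, 0.58]
force: [0.0, -0.6, 0.2]
opening: -0.0001
```

```bash
python3 - <<'E'
from h import *
st()
d=snap('wrist','wrist8')
plan(0.4996,0.139,0.013,70,op=0,n=3)
E
```

```text
t 16.8 p [0.4991 0.1396 0.0489] q [-0.5785 -0.4043  0.4069  0.5799] F [ 0.0307 -0.5727  0.2123] M [-0.044  -0.0013  0.04  ] op -7.686263730288211e-05 j [ 0.1433  0.0753 -0.2371  1.2625  0.0002 -1.0786]
[[0,-0.03,1.24,0.01,0,0.0,-0.0],[0,-0.04,1.24,0.0,-0.001,0.0,-0.0],[0,-0.03,1.25,0.01,0,0.0,-0.0]]
end [0.4996 0.139  0.013 ] n 3
```

View pics/wrist8.png

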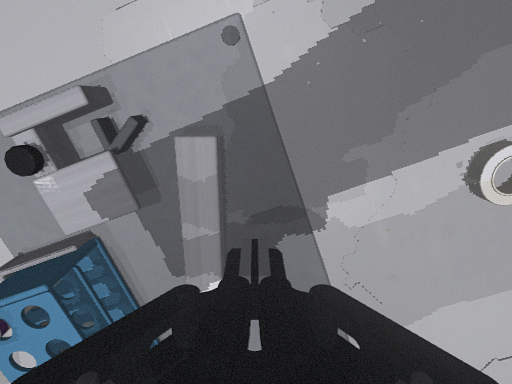

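>>> send_rows(series=[[0, 0, 1.3, 0, 0, 0, 0], [0, 0, 1.2, 0, 0, 0, 0], [0, 0, 1.1, 0, 0, 0, 0], [0, 0, 0, 0, 0, 0, 0], [0, 0, 0, -0.2, 0, 0, 0], [0, 0, 0, 0, 0, 0, 0]])

```text
t: 17.35
position: [0.5027, 0.1392, 0.015]
ee_rot: [0.579, 0.406, -0.406, -0.579]
force: [0.7, -0.1, -0.2]
opening: -0.0002
```

>>> send_rows(series=[[0, 0, 0, -0.2, 0, 0, 0], [0, 0, 0, -0.1, 0, 0, 0], [0, 0, 0, 0, 0, 0, 0]])

```text
t: 17.6
position: [0.5059, 0.1381, 0.0155]
ee_rot: [0.579, 0.406, -0.405, -0.579]
force: [1.8, 0.1, -0.3]
opening: 0.0001
```

>>> send_rows(series=[[0, 0, 0, -0.2, 0, 0, 0], [0, 0, 0, -0.1, 0, 0, 0], [0, 0, 0, 0, 0, 0, 0]])

```text
t: 17.85
position: [0.5073, 0.1374, 0.015]
ee_rot: [-0.579, -0.406, 0.406, 0.58]
force: [-2.8, 1.1, 2.4]
opening: 0.0002
```

>>> send_rows(series=[[0, -0.04, 0, -0.25, 0, -0.0192, 0], [0, -0.04, 0, -0.25, 0, -0.0192, 0], [0, -0.04, 0, -0.25, 0, -0.0192, 0], [0, 0, 0, 0, 0, 0, 0]])

```text
t: 18.18
position: [0.5148, 0.1334, 0.0149]
ee_rot: [0.567, 0.423, -0.422, -0.567]
force: [-3.3, 0.5, 4.6]
opening: -0.0002
```

>>> send_rows(series=[[0, -0.04, 0, -0.25, 0, -0.0192, 0], [0, -0.04, 0, -0.25, 0, -0.0192, 0], [0, 0, 0, 0, 0, 0, 0]])

```text
t: 18.43
position: [0.5193, 0.1313, 0.0149]
ee_rot: [-0.559, -0.433, 0.433, 0.559]
force: [-4.4, 1.2, 4.6]
opening: 0.0001
```

>>> send_rows(series=[[0, -0.04, 0, -0.25, 0, -0.0192, 0], [0, -0.04, 0, -0.25, 0, -0.0192, 0], [0, 0, 0, 0, 0, 0, 0]])

```text
t: 18.68
position: [0.5239, 0.1293, 0.0149]
ee_rot: [-0.55, -0.444, 0.444, 0.55]
force: [-3.9, 1.6, 5.6]
opening: 0.0002
```

>>> send_rows(series=[[0, -0.04, 0, -0.25, 0, -0.0192, 0], [0, -0.02, 0, -0.13, 0, -0.0096, 0], [0, 0, 0, 0, 0, 0, 0]])

```text
t: 18.93
position: [0.525, 0.1286, 0.0148]
ee_rot: [-0.542, -0.451, 0.453, 0.545]
force: [-9.9, 2.1, 10.2]
opening: 0.0
```

>>> send_rows(series=[[0, -0.04, 0, -0.25, 0, -0.0192, 0], [0, 0, 0, 0, 0, 0, 0]])

```text
t: 19.1
position: [0.5264, 0.1279, 0.0148]
ee_rot: [-0.537, -0.456, 0.459, 0.541]
force: [-12.6, 2.5, 11.6]
opening: -0.0001
```

```bash
python3 - <<'E'
from h import *
st()
d=snap('wrist','wrist9')
cv2.imwrite('pics/wrist9z.png',cv2.resize(d['frame'][40:280,0:300],None,fx=2.5,fy=2.5,interpolation=cv2.INTER_CUBIC))
E
```

```text
t 19.1 p [0.5264 0.1279 0.0148] q [-0.5373 -0.4557  0.4587  0.5415] F [-12.5805   2.465   11.5606] M [0.4801 2.3473 0.0299] op -7.932191640643683e-05 j [ 0.1132  0.1634 -0.2113  1.2029  0.0024 -1.293 ]
```

View pics/wrist9z.png

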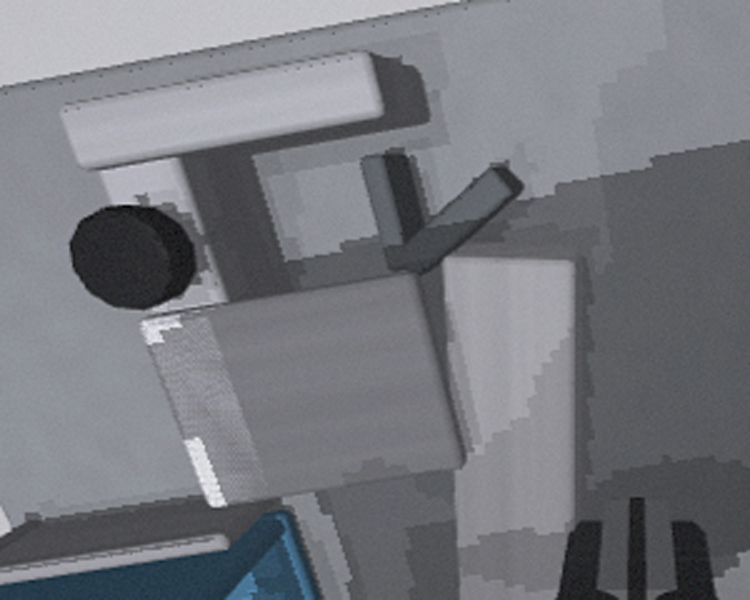

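The shut fingers' backs bear on the bar's top edge at a slope, giving an unwanted 11 N down-load. The bar has just met the catch ramp at (415,262). I'll back off, turn the tool a quarter turn and push with the upright finger sides.

>>> send_rows(series=[[0, 0, 0, 0.5, 0, 0, 0], [0, 0, 0, 1.2, 0, 0, 0], [0, 0, -2.0, 0, 0, 0, 0], [0, 0, -2.0, 0, 0, 0.12, 0], [0, 0, 0, 0, 0, 0.12, 0], [0, 0, 0, 0, 0, 0.12, 0], [0, 0, 0, 0, 0, 0.12, 0], [0, 0, 0, 0, 0, 0.12, 0]])

```text
t: 19.82
position: [0.5145, 0.1294, 0.0546]
ee_rot: [0.652, 0.276, -0.274, -0.651]
force: [-0.5, -0.4, -0.5]
opening: -0.0001
```

>>> send_rows(series=[[0, 0, 0, 0, 0, 0.12, 0], [0, 0, 0, 0, 0, 0.12, 0], [0, 0, 0, 0, 0, 0.12, 0], [0, 0, 0, 0, 0, 0.12, 0], [0, 0, 0, 0, 0, 0.12, 0], [0, 0, 0, 0, 0, 0.12, 0], [0, 0, 0, 0, 0, 0.12, 0], [0, 0, 0, 0, 0, 0.12, 0]])

```text
t: 20.48
position: [0.5143, 0.1294, 0.0543]
ee_rot: [0.705, -0.056, 0.058, -0.704]
force: [0.5, 0.1, -0.6]
opening: 0.0
```

```bash
python3 - <<'E'
from h import *
st()
d=snap('wrist','wrist10')
plan(0.512,0.136,0.05,-10,op=0)
E
```

```text
t 20.4833 p [0.5143 0.1294 0.0543] q [ 0.7051 -0.0561  0.058  -0.7045] F [ 0.4764  0.1121 -0.5716] M [ 0.0019 -0.0253 -0.0044] op 3.9516432114807816e-05 j [ 0.1209  0.0956 -0.2043  1.2685 -0.0015  0.2825]
[[0,-0.33,0.43,0.61,0.001,0.009,0.003]]
end [0.512 0.136 0.05 ] n 1
```

View pics/wrist10.png

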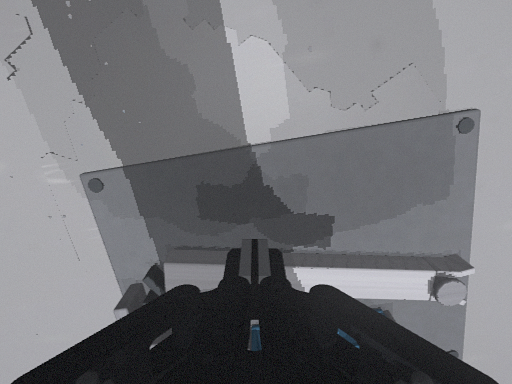

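The view shows the bar running from (165,280) to the fork at (450,290), with the post head inside the fork. Lowering in front of it.

>>> send_rows(series=[[0, -0.4, 0, 0.6, 0, 0, 0], [0, 0, 1.5, 0, 0, 0, 0], [0, 0, 1.5, 0, 0, 0, 0], [0, 0, 1.2, 0, 0, 0, 0], [0, 0, 0, 0, 0, 0, 0]])

```text
t: 20.95
position: [0.5075, 0.1363, 0.0094]
ee_rot: [0.706, -0.056, 0.052, -0.705]
force: [-0.6, -0.1, -0.3]
opening: -0.0002
```

>>> send_rows(series=[[0, 0.4, 0, 0, 0, 0, 0], [0, 0.3, 0, 0, 0, 0, 0], [0, 0.2, 0, 0, 0, 0, 0], [0, 0, 0, 0, 0, 0, 0]])

```text
t: 21.28
position: [0.5206, 0.1351, 0.014]
ee_rot: [-0.705, 0.054, -0.056, 0.705]
force: [0.1, 0.0, -0.4]
opening: 0.0001
```

>>> send_rows(series=[[0, 0.3, 0, 0, 0, 0, 0], [0, 0.2, 0, 0, 0, 0, 0], [0, 0, 0, 0, 0, 0, 0]])

```text
t: 21.53
position: [0.5246, 0.1343, 0.0132]
ee_rot: [-0.705, 0.055, -0.055, 0.705]
force: [-0.1, -0.4, 0.0]
opening: -0.0001
```

>>> send_rows(series=[[0, 0.2, 0, 0, 0, 0, 0], [0, 0.2, 0, 0, 0, 0, 0], [0, 0, 0, 0, 0, 0, 0]])

```text
t: 21.78
position: [0.5282, 0.1337, 0.0128]
ee_rot: [-0.705, 0.055, -0.055, 0.705]
force: [0.6, -0.2, 0.7]
opening: -0.0001
```

>>> send_rows(series=[[0, 0.2, 0, 0, 0, 0, 0], [0, 0.2, 0, 0, 0, 0, 0], [0, 0, 0, 0, 0, 0, 0]])

```text
t: 22.03
position: [0.5291, 0.1335, 0.0125]
ee_rot: [-0.705, 0.057, -0.053, 0.705]
force: [-6.3, 0.8, 3.9]
opening: -0.0001
```

>>> send_rows(series=[[0, 0.12, -0.1, -0.03, 0, -0.01, 0], [0, 0.12, 0, -0.02, 0, -0.01, 0], [0, 0, 0, 0, 0, 0, 0]])

```text
t: 22.28
position: [0.53, 0.133, 0.0126]
ee_rot: [-0.705, 0.05, -0.044, 0.706]
force: [-6.0, 1.8, 3.6]
opening: 0.0002
```

>>> send_rows(series=[[0, 0.12, 0, -0.03, 0, -0.01, 0], [0, 0.12, 0, -0.02, 0, -0.01, 0], [0, 0, 0, 0, 0, 0, 0]])

```text
t: 22.53
position: [0.5312, 0.1324, 0.0125]
ee_rot: [-0.706, 0.044, -0.036, 0.706]
force: [-9.6, 2.0, 4.7]
opening: 0.0001
```

>>> send_rows(series=[[0, 0.12, -0.05, -0.03, 0, -0.01, 0], [0, 0.12, 0, -0.02, 0, -0.01, 0], [0, 0, 0, 0, 0, 0, 0]])

```text
t: 22.78
position: [0.5368, 0.1309, 0.013]
ee_rot: [0.706, -0.035, 0.032, -0.706]
force: [-1.8, -0.1, -1.3]
opening: -0.0005
```

>>> send_rows(series=[[0, 0.12, -0.05, -0.03, 0, -0.01, 0], [0, 0.12, 0, -0.02, 0, -0.01, 0], [0, 0, 0, 0, 0, 0, 0]])

```text
t: 23.03
position: [0.5409, 0.1299, 0.0144]
ee_rot: [0.707, -0.027, 0.026, -0.707]
force: [-1.2, 1.0, -1.4]
opening: -0.0002
```

>>> send_rows(series=[[0, 0.12, -0.05, -0.03, 0, -0.01, 0], [0, 0.12, 0, -0.02, 0, -0.01, 0], [0, 0, 0, 0, 0, 0, 0]])

```text
t: 23.28
position: [0.5437, 0.1291, 0.0153]
ee_rot: [0.707, -0.019, 0.02, -0.707]
force: [-2.3, 0.3, -1.4]
opening: -0.0002
```

```bash
python3 - <<'E'
from h import *
st()
d=snap('wrist','wrist11')
d=snap('side','side11')
cv2.imwrite(f'pics/side11z.png',cv2.resize(d['frame'][140:220,180:280],None,fx=7,fy=7,interpolation=cv2.INTER_CUBIC))
E
```

```text
t 23.2833 p [0.5437 0.1291 0.0153] q [ 0.7069 -0.0193  0.0196 -0.7068] F [-2.2617  0.3394 -1.403 ] M [0.0428 0.4273 0.0147] op -0.000160169912463869 j [ 0.1133  0.1983 -0.1704  1.2017 -0.0002  0.1684]
```

View pics/wrist11.png

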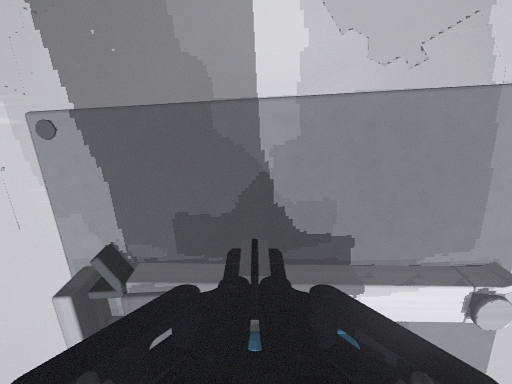

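View pics/side11z.png

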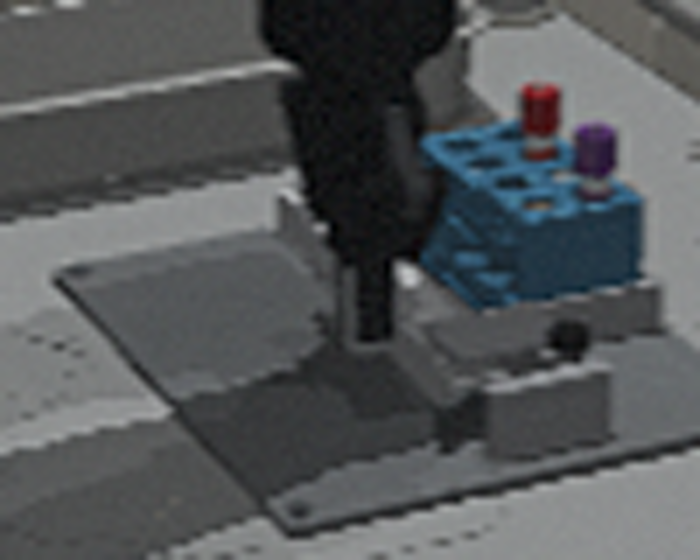

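The bar's free end at (130,275) is on the catch wedge at (112,268), and the post head is still in the fork at (490,310). I'll keep pushing.

>>> send_rows(series=[[0, 0.12, 0, -0.03, 0, -0.01, 0], [0, 0.12, 0, -0.02, 0, -0.01, 0], [0, 0, 0, 0, 0, 0, 0]])

```text
t: 23.63
position: [0.5458, 0.1287, 0.0153]
ee_rot: [0.707, -0.012, 0.012, -0.707]
force: [-3.0, -0.0, -0.3]
opening: -0.0001
```

>>> send_rows(series=[[0, 0.12, 0, -0.02, 0, -0.01, 0], [0, 0, 0, 0, 0, 0, 0]])

```text
t: 23.8
position: [0.547, 0.1284, 0.0153]
ee_rot: [0.707, -0.009, 0.009, -0.707]
force: [-3.5, -0.3, 0.1]
opening: -0.0
```

>>> send_rows(series=[[0, 0.12, 0, -0.02, 0, -0.01, 0], [0, 0, 0, 0, 0, 0, 0]])

```text
t: 23.97
position: [0.5488, 0.1281, 0.0154]
ee_rot: [0.707, -0.005, 0.006, -0.707]
force: [-3.1, -0.6, -1.2]
opening: -0.0
```

>>> send_rows(series=[[0, 0.12, 0, -0.02, 0, -0.01, 0], [0, 0, 0, 0, 0, 0, 0]])

```text
t: 24.13
position: [0.5495, 0.1279, 0.0153]
ee_rot: [0.707, -0.002, 0.002, -0.707]
force: [-3.0, -0.4, -0.3]
opening: 0.0
```

>>> send_rows(series=[[0, 0.12, 0, -0.02, 0, 0, 0], [0, 0, 0, 0, 0, 0, 0]])

```text
t: 24.3
position: [0.5512, 0.1278, 0.0154]
ee_rot: [0.707, -0.001, 0.002, -0.707]
force: [-0.2, 0.3, -0.2]
opening: 0.0004
```

>>> send_rows(series=[[0, 0.12, 0, 0, 0, 0, 0], [0, 0, 0, 0, 0, 0, 0]])

```text
t: 24.47
position: [0.552, 0.1278, 0.0153]
ee_rot: [-0.707, 0.002, -0.002, 0.707]
force: [-2.0, -0.2, -1.5]
opening: -0.0002
```

>>> send_rows(series=[[0, 0.12, 0, 0, 0, 0, 0], [0, 0, 0, 0, 0, 0, 0]])

```text
t: 24.63
position: [0.552, 0.1278, 0.0153]
ee_rot: [0.707, -0.003, 0.001, -0.707]
force: [-5.2, -0.1, 2.3]
opening: -0.0001
```

>>> send_rows(series=[[0, 0.1, 0, 0, 0, 0, 0], [0, 0, 0, 0, 0, 0, 0]])

```text
t: 24.8
position: [0.552, 0.1278, 0.0153]
ee_rot: [0.707, -0.003, 0.0, -0.707]
force: [-7.3, -0.7, 4.0]
opening: -0.0
```

```bash
python3 - <<'E'
from h import *
st()
d=snap('wrist','wrist12')
E
```

```text
t 24.8 p [0.552  0.1278 0.0153] q [ 0.7072 -0.0033  0.0004 -0.707 ] F [-7.3201 -0.6893  3.9785] M [-0.1029  1.5205 -0.0048] op -1.6998438897714557e-06 j [ 0.109   0.2221 -0.1426  1.2102  0.0002  0.1142]
```

View pics/wrist12.png

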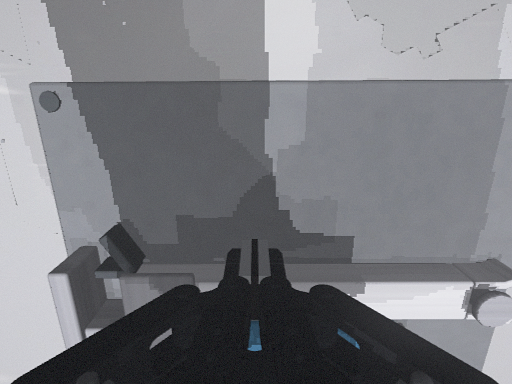

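>>> send_rows(series=[[0, 0.15, -0.05, 0, 0, 0, 0], [0, 0, 0, 0, 0, 0, 0]])

```text
t: 25.02
position: [0.552, 0.1278, 0.0153]
ee_rot: [0.707, -0.004, -0.001, -0.707]
force: [-9.2, 0.1, 4.7]
opening: -0.0001
```

>>> send_rows(series=[[0, 0.15, -0.05, 0, 0, 0, 0], [0, 0, 0, 0, 0, 0, 0]])

```text
t: 25.18
position: [0.552, 0.1278, 0.0153]
ee_rot: [0.707, -0.005, -0.002, -0.707]
force: [-12.8, -1.2, 5.4]
opening: -0.0001
```

>>> send_rows(series=[[0, 0.1, 0, 0, 0, 0, 0], [0, 0, 0, 0, 0, 0, 0]])

```text
t: 25.35
position: [0.552, 0.1278, 0.0153]
ee_rot: [0.707, -0.006, -0.003, -0.707]
force: [-13.8, -0.6, 6.9]
opening: 0.0001
```

Rigid at 14 N, so it's on the hard stop. I'll back away, raise the arm and inspect.

>>> send_rows(series=[[0, -0.6, 0, 0, 0, 0, 0], [0, -1.2, 0, 0, 0, 0, 0], [0, -1.5, -1.0, 0, 0, 0, 0], [0, -1.5, -3.0, 0, 0, 0, 0], [0, -1.5, -3.0, -1.5, 0, 0, 0], [0, -1.0, -3.0, -1.5, 0, 0, 0], [0, 0, 0, 0, 0, 0, 0], [0, 0, 0, 0, 0, 0, 0]])

```text
t: 26.02
position: [0.4883, 0.0979, 0.1201]
ee_rot: [-0.707, -0.001, -0.006, 0.707]
force: [-0.1, 0.6, -0.3]
opening: 0.0
```

```bash
python3 - <<'E'
from h import *
st()
d=snap('wrist','wrist13')
cv2.imwrite('pics/wrist13z.png',cv2.resize(d['frame'][150:350,80:480],None,fx=2,fy=2.6,interpolation=cv2.INTER_CUBIC))
for n in ['catch']:
    for r in env.find_in('wrist',n): print(np.array(r['at']),r['score'],proj(d,r['at']))
d=snap('side','side13')
cv2.imwrite(f'pics/side13z.png',cv2.resize(d['frame'][140:220,180:280],None,fx=7,fy=7,interpolation=cv2.INTER_CUBIC))
E
```

```text
t 26.0167 p [0.4883 0.0979 0.1201] q [-0.7069 -0.0013 -0.0059  0.7073] F [-0.1314  0.5675 -0.3451] M [ 0.0017 -0.0135  0.0034] op 9.149499542026076e-06 j [ 0.0632 -0.0293 -0.1997  1.3901 -0.      0.0697]
[0.5528 0.0577 0.023 ] 0.9 [211.6802 262.699 ]
```

View pics/wrist13.png

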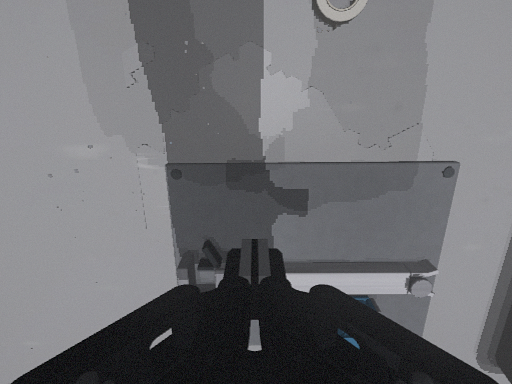

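View pics/side13z.png

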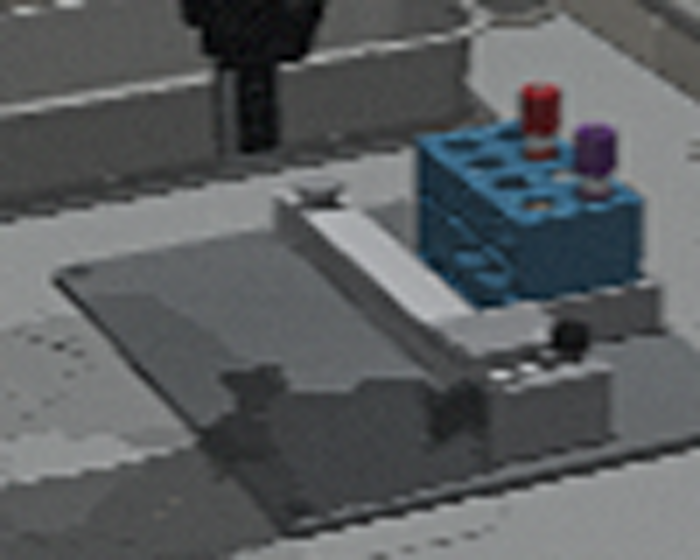

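>>> send_rows(series=[[0, 0.5, 2.5, 1.0, 0, 0, 0], [0, 0.5, 2.5, 1.0, 0, 0, 0], [0, 0, 1.5, 0.5, 0, 0, 0], [0, 0, 0, 0, 0, 0, 0], [0, 0, 0, 0, 0, 0, 0]])

```text
t: 26.58
position: [0.4929, 0.1233, 0.0486]
ee_rot: [0.707, -0.003, -0.0, -0.707]
force: [0.6, -0.0, 0.5]
opening: -0.0001
```

```bash
python3 - <<'E'
from h import *
st()
d=snap('wrist','wrist14')
cv2.imwrite('pics/wrist14z.png',cv2.resize(d['frame'][180:330,90:290],None,fx=4,fy=4,interpolation=cv2.INTER_CUBIC))
E
```

```text
t 26.5833 p [0.4929 0.1233 0.0486] q [ 0.7074 -0.0035 -0.0004 -0.7068] F [ 0.6036 -0.0024  0.5049] M [ 0.0074  0.0172 -0.0786] op -5.9377632185462444e-05 j [ 0.1131  0.0511 -0.2633  1.262  -0.0002  0.1174]
```

View pics/wrist14.png

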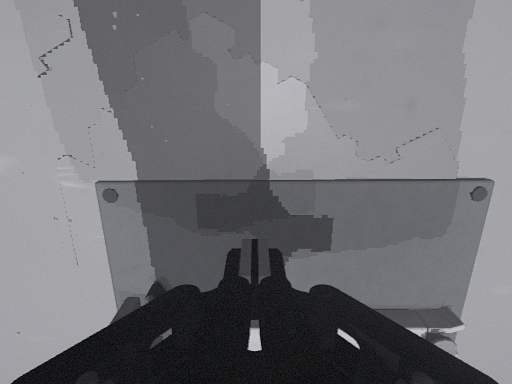

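View pics/wrist14z.png

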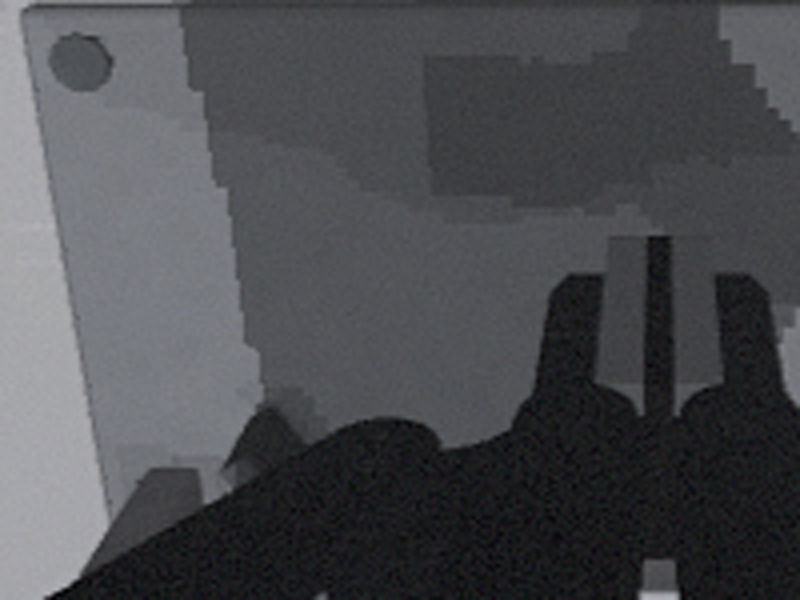

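>>> send_rows(series=[[0, 0, -0.5, 0, 0, -0.12, 0], [0, 0, 0, 0, 0, -0.12, 0], [0, 0, 0, 0, 0, -0.12, 0], [0, 0, 0, 0, 0, -0.12, 0], [0, 0, 0, 0, 0, -0.12, 0], [0, 0, 0, 0, 0, -0.12, 0], [0, 0, 0, 0, 0, -0.12, 0], [0, 0, 0, 0, 0, -0.12, 0]])

```text
t: 27.3
position: [0.4963, 0.1229, 0.0581]
ee_rot: [0.628, 0.328, -0.325, -0.627]
force: [-0.6, -0.5, 0.1]
opening: 0.0001
```

>>> send_rows(series=[[0, 0, 0, 0, 0, -0.12, 0], [0, 0, 0, 0, 0, -0.12, 0], [0, 0, 0, 0, 0, -0.12, 0], [0, 0, 0, 0, 0, -0.12, 0], [0, 0, 0, 0, 0, 0, 0], [0, 0, 0, 0, 0, 0, 0]])

```text
t: 27.8
position: [0.496, 0.123, 0.0576]
ee_rot: [0.534, 0.465, -0.463, -0.533]
force: [0.4, 0.2, -1.3]
opening: -0.0004
```

```bash
python3 - <<'E'
from h import *
st()
d=snap('wrist','wrist15')
cv2.imwrite('pics/wrist15z.png',cv2.resize(d['frame'][60:260,0:250],None,fx=3,fy=3,interpolation=cv2.INTER_CUBIC))
E
```

```text
t 27.8 p [0.496  0.123  0.0576] q [ 0.5342  0.4646 -0.4632 -0.5331] F [ 0.3592  0.1768 -1.2502] M [ 0.0655 -0.0349  0.0281] op -0.00039015758121933896 j [ 0.1118  0.0436 -0.2525  1.2722 -0.0001 -1.3194]
```

View pics/wrist15z.png

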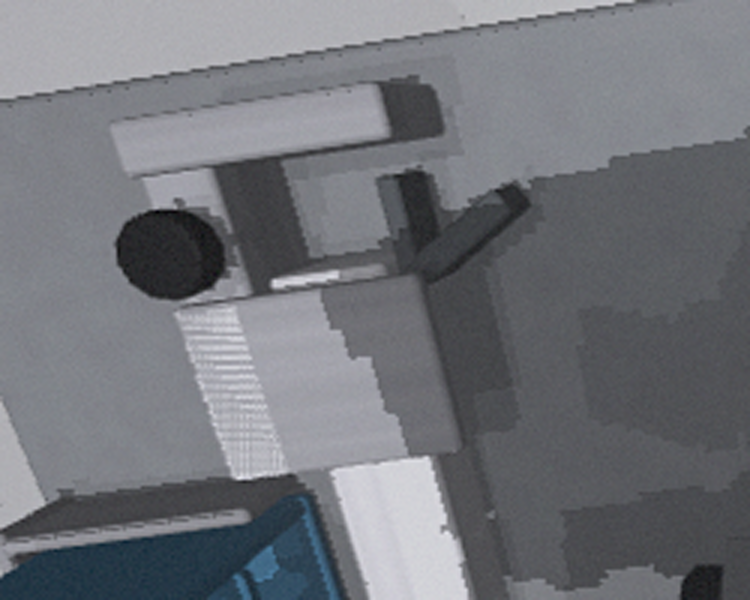

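The zoom shows the bar's end protruding from under the roof at about (330,275). The catch tooth is out at (415,265), in front of the bar's corner at (385,270), and looks as far out relative to the keeper as before the push. I'll raise clear and do a last check.

>>> send_rows(series=[[0, 0, -1.5, 0, 0, 0, 0], [0, 0, -3, 0, 0, 0, 0], [0, 0, -3, 0, 0, 0, 0], [0, 0, -2, 0, 0, 0, 0], [0, 0, 0, 0, 0, 0, 0], [0, 0, 0, 0, 0, 0, 0]])

```text
t: 28.35
position: [0.4965, 0.1232, 0.1535]
ee_rot: [0.534, 0.466, -0.463, -0.532]
force: [-0.2, -0.4, -1.1]
opening: 0.0001
```

```bash
python3 - <<'E'
from h import *
st()
d=snap('wrist','wrist16')
cv2.imwrite('pics/wrist16z.png',cv2.resize(d['frame'][60:360,0:260],None,fx=2.5,fy=2,interpolation=cv2.INTER_CUBIC))
d=snap('scene','scene16')
for n in ['tape','vial_tall','vial_short','amber_bottle','bar_seat','bar_free_end']:
    for r in env.landmark_of('scene',n)[:1]: print(n,np.array(r['at']),r['score'])
E
```

```text
t 28.35 p [0.4965 0.1232 0.1535] q [ 0.5343  0.4657 -0.463  -0.5323] F [-0.1635 -0.3563 -1.1337] M [-0.0033  0.0148 -0.0064] op 6.476641164883681e-05 j [ 0.1121  0.0041 -0.1001  1.4619 -0.0001 -1.3207]
tape [0.3392 0.1608 0.0018] 0.57
vial_tall [ 0.6881 -0.1021 -0.0002] 0.62
vial_short [ 0.7453 -0.1915  0.0009] 0.41
amber_bottle [ 0.7552 -0.0147 -0.    ] 0.78
bar_seat [0.5717 0.2466 0.0165] 0.59
```

View pics/wrist16.png

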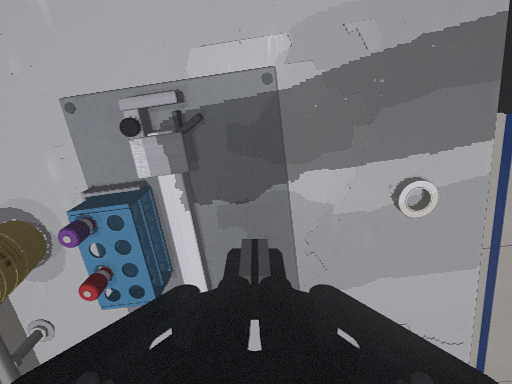

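View pics/scene16.png

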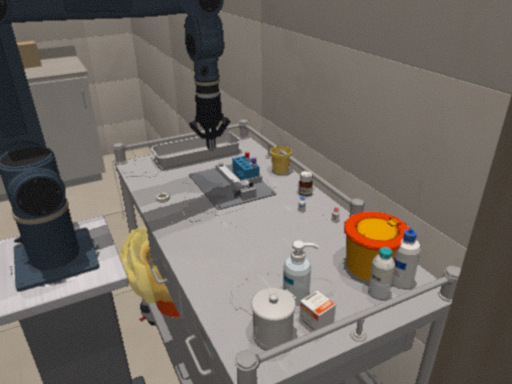

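The bar lies across the rack front from (160,175) under the roof, with the catch at (188,122) standing out in front. The bystanders are unmoved, so I'm handing in.

```bash
python3 -c "
from plant import env
print(env.job_done())"
```

```text
the job is handed in; nothing more can be done
None
```

The retaining bar is in place across the front of the rack, and I handed the job in at about 28 s of the 67 s allowed.

- **Fork on the post:** I pushed the forked end on with the bar slanting 42° out of line. It met the post with about 5 N, and the seat position worked out from that contact agreed with the measured post to about 1 mm.
- **Swing:** I swung the bar in the grip to about 20° out of line, let go, and pushed it home with the shut fingers. It went in under the keeper's roof and past the catch.
- **Hard stop:** At the end the bar stayed rigid while the push rose to about 14 N.
- **Forces:** The first push used the backs of the fingers, which pressed the bar down with about 11 N as well as forward with about 13 N. I stopped, turned the tool a quarter turn and pushed with the finger sides instead. The readings I took peaked at about 17 N, under the 30 N limit.

**Last checks:**
- The close-up picture shows the catch sprung out in front of the bar's free end. I judged this by eye and did not pull on the bar to prove it.
- The fork is still round the post, and the robot is clear of everything.
- The tape roll, vials and amber bottle are where they started, within about 4 mm of measurement error.
- The trained network did not report the bar's free end in the last scene picture, so that end rests on the wrist picture.

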